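Clamp the dried picture blocks in the cam press

ROBOT

A 6-joint arm with a two-finger parallel gripper is mounted at the origin on the work surface. World frame = base frame: x ahead of the robot, y to its left, z up, the work surface at z = 0. Lengths are in m, angles in degrees, forces in N, time in s.
With the tool pointing down it reaches from about 0.375 to 0.975 m from the base axis. Payload 3.8 kg.
Tool frame: the origin (TCP) lies at the very end of the fingers, on their centre line; the grasp point (between the pads) lies 19 mm behind it; z points along the fingers, y is the line along which they close (so a half turn about z gives the same grasp; the last joint's range is limited). The gripper opens to 88 mm and grips with 3 to 60 N. Pads are 18 mm wide; open, the fingers measure 123 mm over their backs; the gripper's body (75 mm by 187 mm) begins 45 mm behind the grasp point.
Start: joints at [-76.083, 15.12, 91.902, -0, 72.978, -2.114], TCP at [0.186, -0.649, 0.239] pointing down, gripper open.
Joint ranges: [-150.88, 150.88], [-54.13, 125.18], [17.81, 147.31], [-75.09, 255.09], [0, 152.58], [-146.25, 146.25]. Speed limits (degrees/s): [147.25, 147.25, 180, 180, 180, 180].

INTERFACE

Orientations are given as a 3x3 rotation matrix whose columns are the frame's x, y, z axes.
In Python, from cell import * gives the robot as it stands. The module is installed in compiled form; this text tells all that it offers.
- The arm moves only by the tool servo_tool, never from a script. Its argument "deltas" is a list that holds one entry, the list of rows, each a list of 6 numbers: the shift along the tool's x, y, z normalised to -1 to 1, where 1 is 0.1 m, then the turn, a rotation vector about the tool's x, y, z normalised to -1 to 1, where 1 is 180 degrees. In form: [[[x, y, z, rx, ry, rz], ...]]. A call has 1 to 20 rows; each row is the pose to reach, as a shift and turn from the pose commanded when the call began, along the tool's axes at that moment, turning the shorter way round; what a row does not reach only later rows make up. A row lasts 1/10 s, in which the tool goes at most 50 mm and 8.59 degrees, less where a joint would pass 70% of its speed; a pose out of reach is approached as far as the arm can. A call with a number of a shift or a turn outside -1 to 1 is refused whole. A call with a gripper value outside its range is refused whole. "fingers" is the finger opening in mm, from 0 to 88.1, set as the call begins (left out, the last holds). The fingers move at their own pace and stop on an object; the grip force is fixed at half the most. Time passes only in rows, so rows that repeat a pose let the fingers close. It gives the time, the measured TCP pose, the force, the opening and the grip force at its end, in the units of the state.
- get_state(): the state, without advancing time (a new reading comes with each control period).
- grab_frame(name): name is "scene" or "top"; returns the picture (480x640x3 uint8, red, green, blue); there is no depth.
- camera_model(name): a dict with "vertical_fov" (degrees; the focal length in pixels is half the picture's height over the tangent of half this angle, whatever the lens; pixels are square), "cx", "cy" (the principal point, pixels), "R" (3x3) and "t" (3): a world point X has camera coordinates R X + t. Camera axes: x right, y down, z forward; pixel columns grow to the right and rows downward; lengths in m; the calibration is good to about 2 mm. A picture is of the moment at which its call begins. camera_model takes no time and is no camera call.
- finish_job(): hands the job in; it is judged then, once.
The state is a dict: "time": time; "joints": joint angles; "joint_velocities": joint speeds; "joint_efforts": joint torques, N m; "tcp_pos": TCP position; "eef_rot": TCP orientation; "contact_force": force on the tool from outside, world axes, zero at the start; "ft_torque": the same for the moment, N m; "opening": opening from 0.0 (shut) to 1.0 (fully open); "finger_force": force on a finger pad.
Only numpy, scipy, OpenCV 4.12 (cv2) and the standard library are available. Lean on these libraries where they do the work, as an engineer would, in place of code of your own. Each camera call takes 0.05 s, during which the arm holds its last target. There are 200 camera calls.

TASK

Swing the lever of the little cam press fully open, then lift every picture block up and off its peg and stand them all upright, centred and square, one behind another against the press's fixed jaw, with the dark pressing block standing between them and the sprung rubber pad. Then turn the cam lever just far enough to take up the gap and press the sprung pad about half way in; do not overrun and drive the pad to its stop. Leave the tumbler, telephone and note pad alone.

Things in the scene. Friction and masses are not known exactly. Their poses are not given: they have to be found in the camera images.
- thin_a: picture block (print on wooden board), 60 wide (own y) x 12 thick (own x) x 90 mm tall; origin at centre of underside, z up. A slot 24 wide x 30 high goes through it along x, 48 to 78 mm up. Starts hung on a rack peg, underside 30 mm above the desk, -x towards the peg's tip. Can be held by its side edges (60 mm apart) near the top. May be absent (None). Front/back are equivalent
- thin_b: picture block (print on wooden board), 60 wide (own y) x 12 thick (own x) x 90 mm tall; origin at centre of underside, z up. A slot 24 wide x 30 high goes through it along x, 48 to 78 mm up. Starts hung on a rack peg, underside 30 mm above the desk, -x towards the peg's tip. Can be held by its side edges (60 mm apart) near the top. May be absent (None). Front/back are equivalent
- thick_a: picture block (print on wooden board), 60 wide (own y) x 16 thick (own x) x 90 mm tall; origin at centre of underside, z up. A slot 24 wide x 30 high goes through it along x, 48 to 78 mm up. Starts hung on a rack peg, underside 30 mm above the desk, -x towards the peg's tip. Can be held by its side edges (60 mm apart) near the top. May be absent (None). Front/back are equivalent
- thick_b: picture block (print on wooden board), 60 wide (own y) x 16 thick (own x) x 90 mm tall; origin at centre of underside, z up. A slot 24 wide x 30 high goes through it along x, 48 to 78 mm up. Starts hung on a rack peg, underside 30 mm above the desk, -x towards the peg's tip. Can be held by its side edges (60 mm apart) near the top. May be absent (None). Front/back are equivalent
- rack: fixed wooden peg rack, 400 mm long (own y): an open rail on three feet, 116 mm high; origin on the desk, front face at own x = 0. Pegs at own y = -157.5, -52.5, 52.5, 157.5 mm: 8 mm thick, 54 mm out along own -x, shaft top 108 mm above the desk, ends turned up 10 mm. A hung block's middle is 24 mm out from the face: raise it 16 mm (11 to 21), draw it 45 mm or more along own -x, and it is free
- press: fixed wooden cam press; origin on the desk under its middle. Presses along its own y. Bed 130 mm wide (own x), top 12 mm above the desk, no side walls. At the +y end the fixed jaw (50 mm wide, to 92 mm above the desk), at the -y end the moving jaw with sprung pad, the eccentric snail-shaped cam and the lever
- bed (a point): point on the bed's top, at the middle of the foot of the fixed jaw's face; axes as the press. Blocks stand on its -y side, centred on its x = 0. With the lever at 0 the free pad face is 128 mm from the jaw face: room for all blocks and the 56 mm pressing block with 16 mm or more to spare
- pad_face (a point): centre of the rubber pad's front face (faces own +y of the press, 50 wide x 40 mm high, up to 53 mm above the desk); moves with the jaw and pad
- pad (a joint): how far the sprung pad is pushed back into the moving jaw, m: 0 free, 0.012 hard against its stop; spring about 1 N per mm. About half way (2 to 10 mm) is a good clamping
- cam (a joint): lever angle in rad, 0 fully open, up to 2.8; grows clockwise as seen from above. The moving jaw advances towards the fixed jaw by 20 mm per rad. Stays where it is left; friction at the knob about 3.5 N, at most 6 N when clamping
- pivot (a point): point on the vertical axis of the cam lever, 50 mm above the desk; axes as the press
- knob (a point): grip point of the lever's upright round black knob, 18 mm diameter, from 50 to 100 mm above the desk, this point at 80 mm; 90 mm from the pivot. With the lever at 0 it lies 30 degrees from the press's own +x towards +y as seen from the pivot, and it swings from there through own -y as the lever closes
- caul: dark wooden pressing block: foot 56 thick (own x) x 60 wide (own y) x 40 mm high, with an upright grip 20 thick (own x) x 40 wide (own y) on its middle up to 85 mm above the underside; origin at the centre of its underside. In the press its own x lies along the pressing direction (either way round). Starts loose on the desk
- tumbler: bystander: glass tumbler, 68 mm wide, 85 mm tall; origin at its underside
- phone: bystander: black cordless telephone lying on the desk, 150 x 48 x 24 mm; origin at its underside
- notes: bystander: pad of notes, 76 x 76 x 30 mm; origin at its underside
Mind the look-alikes: they are no part of the job. What is shaped like the thick_b but turquoise is not meant.

How it is judged (in metres and radians):
On the way, in this order (a step that is already met when the one before it is completed fails the run):
1. the lever is fully open (value of joint cam below 0.15 rad), for 0.2 s.
2. all picture blocks and the pressing block stand in the press (x of thin_a in the frame of bed between -0.015 and 0.015 m and y of thin_a in the frame of bed between -0.062 and 0 m and z of thin_a in the frame of bed between -0.005 and 0.005 m and angle between each of thin_a, thin_b, thick_a, thick_b, caul's own z axis and vertical below 0.12 rad and angle between the x axis of each of thin_a, thin_b, thick_a, thick_b, caul and the y axis of press, either way round below 0.15 rad and x of thin_b in the frame of bed between -0.015 and 0.015 m and y of thin_b in the frame of bed between -0.062 and 0 m and z of thin_b in the frame of bed between -0.005 and 0.005 m and x of thick_a in the frame of bed between -0.015 and 0.015 m and y of thick_a in the frame of bed between -0.062 and 0 m and z of thick_a in the frame of bed between -0.005 and 0.005 m and x of thick_b in the frame of bed between -0.015 and 0.015 m and y of thick_b in the frame of bed between -0.062 and 0 m and z of thick_b in the frame of bed between -0.005 and 0.005 m and x of caul in the frame of bed between -0.015 and 0.015 m and y of caul in the frame of bed between -0.122 and -0.049 m and z of caul in the frame of bed between -0.005 and 0.005 m and linear speed of each of thin_a, thin_b, thick_a, thick_b, caul below 0.02 m/s), for 0.2 s.
3. the cam lever has closed the gap and pressed the pad about half way in (value of joint pad between 0.002 and 0.01 m and velocity of joint cam between -0.05 and 0.05 rad/s and value of joint cam above 0.6 rad), for 0.2 s.
At the end, for the whole second after the job is handed in: Every picture block stands upright (0.12 rad), on the bed (5 mm), centred (15 mm) and square (0.15 rad) between fixed jaw and pressing block; that block stands likewise between them and the pad; the cam has pushed the pad in by 2 to 10 mm; all at rest (all of step 2 and all of step 3); the robot touches nothing.
It fails at once if the lever is driven on with the pad at its stop (overrun) (value of joint pad above 0.011 m and velocity of joint cam above 0.05 rad/s).
It fails at once if the tumbler is disturbed (distance of tumbler from where it was at the start of the episode above 0.03 m or angle between tumbler's own z axis and vertical above 0.4 rad).
It fails at once if the phone is disturbed (distance of phone from where it was at the start of the episode above 0.03 m or angle between phone's own z axis and vertical above 0.4 rad).
It fails at once if the notes is disturbed (distance of notes from where it was at the start of the episode above 0.03 m or angle between notes's own z axis and vertical above 0.4 rad).
Of thin_a, thin_b, thick_a, thick_b only 2 to 4 are there at a start; the rules pass over those that are not, and their reading is None.
At some moment in a run one of caul may be knocked a few centimetres aside while the robot is not near it.
It also fails if it takes over 210 s, if anything falls off the work surface, if the arm or the gripper's body presses on something with over 40 N, if the wrist force passes 120 N, or if a joint passes its speed limit or range.

## Working session

There is one attempt and no reset: what is moved stays moved. The work goes in short steps, Python scripts to look and compute and a tool call to move; the robot and the scene stay as the last step left them, time stands still between calls to the robot, and variables do not carry over. Pictures are saved under pics/ and viewed, at most 14 in all, crops included, and the job is handed in when it is done.

Besides the shell and the picture viewer there is one more tool, called after ">>>" by a JSON object that holds its "op" and its "data". servo_tool: Moves the arm, as the interface text tells. Its arguments: {"type":"object","properties":{"deltas":{"type":"array","items":{"type":"array","items":{"type":"array","items":{"type":"number"}}}},"fingers":{"type":"number"}},"required":["deltas"]}

```bash
mkdir -p pics; ls; python3 - <<'E'
from cell import *
import cv2,numpy as np
s=get_state();print(s['time'],s['tcp_pos'],np.round(s['eef_rot'],3))
for n in("scene","top"):
    cv2.imwrite(f"pics/{n}0.png",grab_frame(n)[:,:,::-1]); m=camera_model(n); print(n,m)
E
```

```text
pics
0.0 [ 0.18624045 -0.64809659  0.23741636] [[ 0.961  0.276 -0.001]
 [ 0.276 -0.961  0.002]
 [ 0.    -0.002 -1.   ]]
scene {'vertical_fov': 51.83420442721463, 'cx': 308.9338489157889, 'cy': 248.00787236084392, 'R': array([[ 0.21364132,  0.97685838, -0.01025119],
       [ 0.82554022, -0.18613849, -0.53276244],
       [-0.52234159,  0.1053573 , -0.84620275]]), 't': array([-0.12989943, -0.46132516,  1.42733926])}
top {'vertical_fov': 50.30057152892314, 'cx': 302.14311542039184, 'cy': 245.731819332851, 'R': array([[ 0.01619971, -0.99981607,  0.01026623],
       [-0.99536704, -0.01709914, -0.0946154 ],
       [ 0.09477354, -0.00868593, -0.99546096]]), 't': array([-0.01768753,  0.62468717,  1.38959809])}
```

View pics/scene0.png

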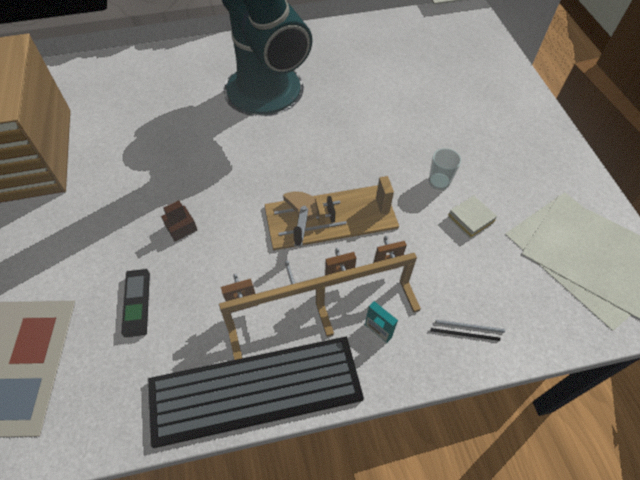

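View pics/top0.png

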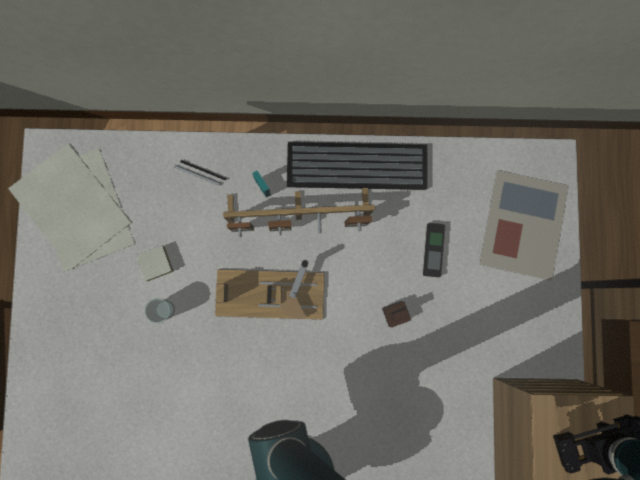

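The scene picture shows a press at (330,215), a rack with blocks at (237,290), (340,263) and (390,250), and the caul at (180,220). A turquoise look-alike stands at (381,320) and the phone lies at (136,302). In the top view the blocks are at (240,227), (280,226) and (357,222), the knob is at (305,264), and the third peg is empty.

```bash
python3 - <<'E'
import cv2
a=cv2.imread('pics/top0.png');b=cv2.imread('pics/scene0.png')
cv2.imwrite('pics/c1.png',cv2.resize(a[180:330,200:400],None,fx=4,fy=4,interpolation=cv2.INTER_CUBIC))
cv2.imwrite('pics/c2.png',cv2.resize(b[165:365,160:425],None,fx=3,fy=3,interpolation=cv2.INTER_CUBIC))
E
```

```text
(no output)
```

View pics/c1.png

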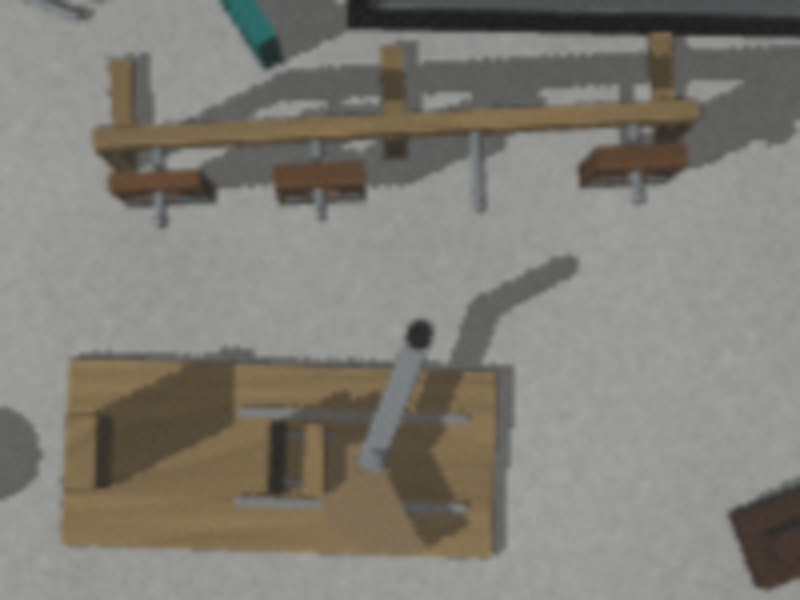

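View pics/c2.png

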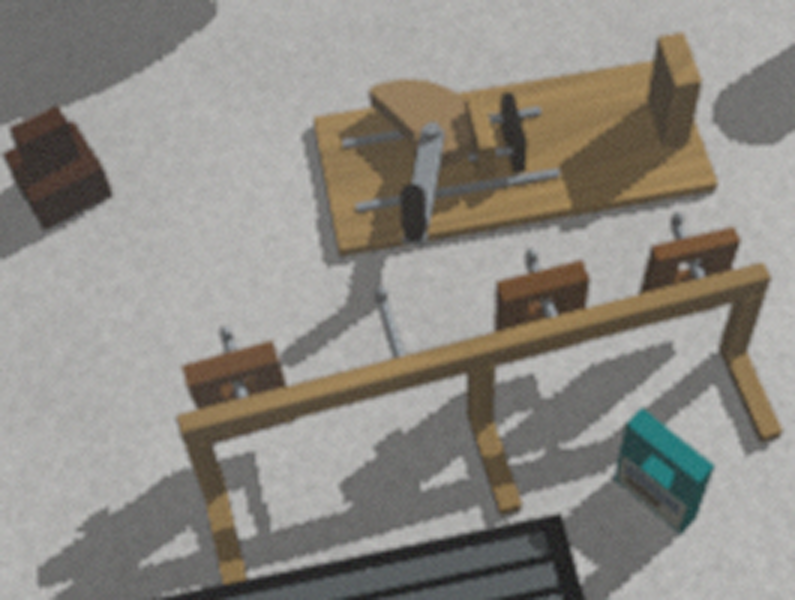

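```bash
cat > h.py <<'E'
from cell import *
import numpy as np, cv2
def ray(n,px,z):
    m=camera_model(n);f=240/np.tan(np.radians(m['vertical_fov']/2))
    R,t=np.array(m['R']),np.array(m['t']);p=np.atleast_2d(px).astype(float)
    d=np.c_[(p[:,0]-m['cx'])/f,(p[:,1]-m['cy'])/f,np.ones(len(p))]@R
    C=-R.T@t
    return C+d*((z-C[2])/d[:,2])[:,None]
def proj(n,X):
    m=camera_model(n);f=240/np.tan(np.radians(m['vertical_fov']/2))
    c=np.atleast_2d(X)@np.array(m['R']).T+m['t']; return c[:,:2]/c[:,2:]*f+[m['cx'],m['cy']]
def topmask(n,img,lo,hi,box=None):
    m=cv2.inRange(cv2.cvtColor(img,cv2.COLOR_RGB2HSV),lo,hi)
    if box is not None:
        k=np.zeros_like(m);x0,y0,x1,y1=box;k[y0:y1,x0:x1]=m[y0:y1,x0:x1];m=k
    return m
E
python3 - <<'E'
from h import *
np.set_printoptions(precision=4,suppress=True)
c=lambda l:np.array([(200+u/4,180+v/4) for u,v in l])-0.375
s=lambda l:np.array([(160+u/3,165+v/3) for u,v in l])-0.33
print('bed',ray('top',c([(72,357),(497,371),(492,555),(63,545)]),.012)[:,:2])
print('bedS',ray('scene',s([(316,118),(338,250),(715,186)]),.012)[:,:2])
print('jawtop R edge',ray('top',c([(97,413),(97,487)]),.092)[:,:2])
print('jawtop S',ray('scene',s([(660,36),(684,34),(698,82),(672,84)]),.092)[:,:2])
print('knob',ray('top',c([(419,333)]),.1)[:,:2],ray('scene',s([(415,193)]),.1)[:,:2])
print('rail ends top',ray('top',c([(94,130),(697,101),(697,121),(94,151)]),.116)[:,:2])
print('rail S',ray('scene',s([(178,418),(760,265),(768,277),(190,440)]),.116)[:,:2])
print('pegtips',ray('top',c([(162,226),(321,218),(479,210),(640,201)]),.118)[:,:2])
# block tops z=.12: corners
print('blk tops far edge',ray('top',c([(110,172),(202,170),(275,164),(363,160),(594,152),(687,144)]),.12)[:,:2])
print('S block tops',ray('scene',s([(183,367),(275,343),(282,354),(188,380),(498,282),(585,262),(588,275),(499,294),(653,245),(734,229),(738,241),(657,258)]),.12)[:,:2])
E
```

```text
bed [[ 0.5576  0.2277]
 [ 0.5527 -0.0694]
 [ 0.4251 -0.0675]
 [ 0.4273  0.2298]]
bedS [[ 0.423  -0.0677]
 [ 0.5502 -0.0724]
 [ 0.5568  0.2236]]
jawtop R edge [[0.5172 0.1977]
 [0.4689 0.1962]]
jawtop S [[0.4655 0.1974]
 [0.4676 0.2157]
 [0.5145 0.2121]
 [0.512  0.1927]]
knob [[ 0.573  -0.0133]] [[ 0.5715 -0.0146]]
rail ends top [[ 0.7015  0.2019]
 [ 0.7279 -0.1935]
 [ 0.7146 -0.1935]
 [ 0.6877  0.2014]]
rail S [[ 0.7175 -0.1968]
 [ 0.6901  0.1967]
 [ 0.7002  0.1988]
 [ 0.7343 -0.1912]]
pegtips [[ 0.6388  0.1554]
 [ 0.6459  0.0521]
 [ 0.6529 -0.0509]
 [ 0.6607 -0.156 ]]
blk tops far edge [[ 0.6734  0.19  ]
 [ 0.6758  0.1302]
 [ 0.6806  0.0827]
 [ 0.6842  0.0254]
 [ 0.6922 -0.1255]
 [ 0.6986 -0.1864]]
S block tops [[ 0.6844 -0.1889]
 [ 0.68   -0.1287]
 [ 0.6889 -0.1256]
 [ 0.6944 -0.187 ]
 [ 0.6669  0.0224]
 [ 0.6645  0.0825]
 [ 0.6748  0.0818]
 [ 0.676   0.0209]
 [ 0.6616  0.1305]
 [ 0.6613  0.1874]
 [ 0.6711  0.187 ]
 [ 0.6721  0.1301]]
```

```bash
cat >> h.py <<'E'
from scipy.spatial.transform import Rotation as Ro
def Rt(yaw):
    c,s=np.cos(np.radians(yaw)),np.sin(np.radians(yaw));return np.array([[c,s,0],[s,-c,0],[0,0,-1.]])
def plan(wps):
    """wps: (x,y,z,yaw) visited in turn; prints normalised deltas, each in the frame of the one before"""
    st=get_state();p=np.array(st['tcp_pos']);R=np.array(st['eef_rot'])
    print('t',round(st['time'],1),'at',np.round(p,4),'F',np.round(st['contact_force'],1),'open',round(st['opening']*88.1,1))
    for w in wps:
        q=np.array(w[:3]);Q=Rt(w[3]);d=R.T@(q-p)/.1;r=Ro.from_matrix(R.T@Q).as_rotvec()/np.pi
        k=int(np.ceil(abs(d).max()-1e-9));print(w,'d',np.round(d,3),'r',np.round(r,3),'k',k,np.round(d/max(k,1),3))
        p,R=q,Q
E
python3 - <<'E'
from h import *
np.set_printoptions(precision=4,suppress=True)
c=lambda l:np.array([(200+u/4,180+v/4) for u,v in l])-0.375
print('pivot',ray('top',c([(373,462)]),.055)[:,:2])
for n,box in(('top',(375,290,425,335)),('scene',(155,190,205,250))):
    img=cv2.imread(f'pics/{n}0.png')[:,:,::-1].copy()
    m=topmask(n,img,(0,50,0),(15,255,110),box)
    cn=max(cv2.findContours(m,0,2)[0],key=cv2.contourArea)
    print(n,cv2.contourArea(cn),cv2.boundingRect(cn),cv2.approxPolyDP(cv2.convexHull(cn),1.5,True)[:,0].tolist())
    x0,y0,x1,y1=box
    cr=cv2.resize(img[y0:y1,x0:x1],None,fx=8,fy=8,interpolation=cv2.INTER_CUBIC)[:,:,::-1]
    cr=cv2.convertScaleAbs(cr,alpha=1.8); cr=cv2.copyMakeBorder(cr,0,480-cr.shape[0],0,0,cv2.BORDER_CONSTANT)
    a=cr if n=='top' else np.hstack([a,cr])
cv2.imwrite('pics/caul.png',a)
plan([(.186,-.648,.3,0),(.572,-.014,.20,0),(.572,-.014,.069,0)])
E
```

```text
pivot [[0.488  0.0158]]
top 343.5 (384, 302, 26, 25) [[403, 302], [409, 319], [392, 326], [389, 325], [384, 309]]
scene 541.0 (162, 201, 32, 32) [[179, 201], [193, 221], [171, 232], [162, 217], [164, 208]]
t 0.1 at [ 0.1862 -0.6481  0.2375] F [ 1.4 -0.  -0.1] open 87.8
(0.186, -0.648, 0.3, 0) d [-0.002 -0.003 -0.625] r [-0.001  0.     0.089] k 1 [-0.002 -0.003 -0.625]
(0.572, -0.014, 0.2, 0) d [ 3.86 -6.34  1.  ] r [0. 0. 0.] k 7 [ 0.551 -0.906  0.143]
(0.572, -0.014, 0.069, 0) d [0.   0.   1.31] r [0. 0. 0.] k 2 [0.    0.    0.655]
```

View pics/caul.png

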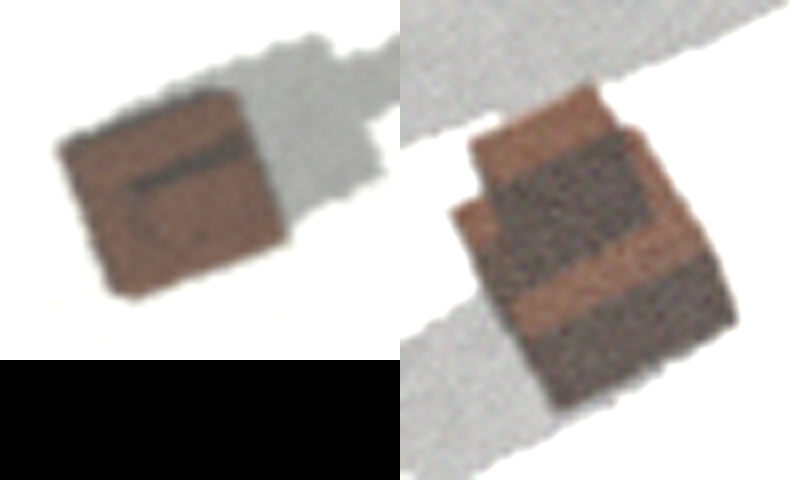

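Only the three brown blocks on the pegs are wanted, plus the dark caul. The turquoise one is ignored. I'll start with the lever knob.

>>> {"op": "servo_tool", "data": {"deltas": [[[0, 0, -0.62, 0, 0, 0.089], [0, 0, -0.62, 0, 0, 0.089], [0, 0, -0.62, 0, 0, 0.089]]]}}

```text
time: 0.4
tcp_pos: [0.1868, -0.6502, 0.304]
eef_rot: [[1.0, -0.0, 0.001], [-0.0, -1.0, -0.005], [0.001, 0.005, -1.0]]
contact_force: [0.7, 0.1, 0.5]
opening: 0.995
finger_force: 0.0
```

>>> {"op": "servo_tool", "data": {"deltas": [[[0.55, -0.9, 0.14, 0, 0, 0], [0.55, -0.9, 0.14, 0, 0, 0], [0.55, -0.9, 0.14, 0, 0, 0]]]}}

```text
time: 0.7
tcp_pos: [0.2428, -0.5533, 0.283]
eef_rot: [[1.0, 0.006, -0.001], [0.006, -1.0, 0.008], [-0.001, -0.008, -1.0]]
contact_force: [-0.2, 0.2, -0.5]
opening: 0.998
finger_force: 0.0
```

>>> {"op": "servo_tool", "data": {"deltas": [[[0.55, -0.9, 0.14, 0, 0, 0], [0.55, -0.9, 0.14, 0, 0, 0], [0.55, -0.9, 0.14, 0, 0, 0]]]}}

```text
time: 1.0
tcp_pos: [0.2974, -0.4643, 0.27]
eef_rot: [[1.0, 0.006, -0.001], [0.006, -1.0, 0.005], [-0.001, -0.005, -1.0]]
contact_force: [-0.2, -0.1, -1.2]
opening: 1.002
finger_force: 0.0
```

>>> {"op": "servo_tool", "data": {"deltas": [[[0.55, -0.9, 0.14, 0, 0, 0], [0.55, -0.9, 0.14, 0, 0, 0], [0.55, -0.9, 0.14, 0, 0, 0]]]}}

```text
time: 1.3
tcp_pos: [0.3522, -0.3753, 0.2567]
eef_rot: [[1.0, 0.006, -0.001], [0.006, -1.0, 0.003], [-0.001, -0.003, -1.0]]
contact_force: [-0.9, -0.6, 0.6]
opening: 0.999
finger_force: 0.0
```

>>> {"op": "servo_tool", "data": {"deltas": [[[0.55, -0.9, 0.14, 0, 0, 0], [0.55, -0.9, 0.14, 0, 0, 0], [0.55, -0.9, 0.14, 0, 0, 0]]]}}

```text
time: 1.6
tcp_pos: [0.4073, -0.286, 0.2432]
eef_rot: [[1.0, 0.006, -0.001], [0.006, -1.0, 0.002], [-0.001, -0.002, -1.0]]
contact_force: [0.1, -1.0, -0.2]
opening: 1.005
finger_force: 0.0
```

>>> {"op": "servo_tool", "data": {"deltas": [[[0.55, -0.9, 0.14, 0, 0, 0], [0.55, -0.9, 0.14, 0, 0, 0], [0.55, -0.9, 0.14, 0, 0, 0]]]}}

```text
time: 1.9
tcp_pos: [0.4625, -0.1966, 0.2295]
eef_rot: [[1.0, 0.005, -0.001], [0.005, -1.0, 0.001], [-0.001, -0.001, -1.0]]
contact_force: [-0.1, -1.0, 0.2]
opening: 0.998
finger_force: 0.0
```

>>> {"op": "servo_tool", "data": {"deltas": [[[0.55, -0.9, 0.14, 0, 0, 0], [0.55, -0.9, 0.14, 0, 0, 0], [0.55, -0.9, 0.14, 0, 0, 0]]]}}

```text
time: 2.2
tcp_pos: [0.5177, -0.1071, 0.2157]
eef_rot: [[1.0, 0.005, -0.001], [0.005, -1.0, 0.001], [-0.001, -0.001, -1.0]]
contact_force: [-0.3, -0.3, -0.1]
opening: 0.993
finger_force: 0.0
```

>>> {"op": "servo_tool", "data": {"deltas": [[[0.55, -0.9, 0.14, 0, 0, 0], [0.55, -0.9, 0.14, 0, 0, 0], [0.55, -0.9, 0.14, 0, 0, 0], [0.55, -0.9, 0.14, 0, 0, 0]]]}}

```text
time: 2.6
tcp_pos: [0.5715, -0.0197, 0.202]
eef_rot: [[1.0, 0.003, -0.001], [0.003, -1.0, -0.001], [-0.002, 0.001, -1.0]]
contact_force: [0.5, -0.4, -0.1]
opening: 1.002
finger_force: 0.0
```

```bash
python3 -c "
from h import *
plan([(.572,-.014,.07,0)])"
```

```text
t 2.6 at [ 0.5715 -0.0197  0.202 ] F [ 0.5 -0.4 -0.1] open 88.3
(0.572, -0.014, 0.07, 0) d [ 0.007 -0.059  1.32 ] r [0.    0.    0.001] k 2 [ 0.003 -0.029  0.66 ]
```

>>> {"op": "servo_tool", "data": {"deltas": [[[0, -0.06, 0.7, 0, 0, 0], [0, -0.06, 0.7, 0, 0, 0], [0, -0.06, 0.7, 0, 0, 0]]]}}

```text
time: 2.9
tcp_pos: [0.5674, -0.015, 0.1289]
eef_rot: [[1.0, -0.001, -0.008], [-0.001, -1.0, -0.001], [-0.008, 0.001, -1.0]]
contact_force: [-0.5, -1.2, -0.6]
opening: 1.0
finger_force: 0.0
```

>>> {"op": "servo_tool", "data": {"deltas": [[[0, 0, 0.3, 0, 0, 0], [0, 0, 0.62, 0, 0, 0], [0, 0, 0.62, 0, 0, 0], [0, 0, 0.62, 0, 0, 0]]]}}

```text
time: 3.3
tcp_pos: [0.5716, -0.0141, 0.0719]
eef_rot: [[1.0, -0.001, 0.0], [-0.001, -1.0, -0.0], [0.0, 0.0, -1.0]]
contact_force: [-0.1, -0.3, 0.9]
opening: 1.001
finger_force: 0.0
```

>>> {"op": "servo_tool", "data": {"deltas": [[[0, 0, 0, 0, 0, 0], [0, 0, 0, 0, 0, 0], [0, 0, 0, 0, 0, 0], [0, 0, 0, 0, 0, 0], [0, 0, 0, 0, 0, 0], [0, 0, 0, 0, 0, 0], [0, 0, 0, 0, 0, 0], [0, 0, 0, 0, 0, 0]]], "fingers": 21}}

```text
time: 4.1
tcp_pos: [0.5712, -0.0126, 0.0706]
eef_rot: [[1.0, 0.0, -0.0], [0.0, -1.0, -0.0], [-0.0, 0.0, -1.0]]
contact_force: [-0.1, -0.4, -0.3]
opening: 0.299
finger_force: 0.0
```

>>> {"op": "servo_tool", "data": {"deltas": [[[0.03, -0.08, 0, 0, 0, 0], [0.06, -0.16, 0, 0, 0, 0], [0.07, -0.24, 0, 0, 0, 0], [0.07, -0.32, 0, 0, 0, 0], [0.07, -0.4, 0, 0, 0, 0], [0.06, -0.48, 0, 0, 0, 0], [0.04, -0.55, 0, 0, 0, 0], [0.02, -0.63, 0, 0, 0, 0], [-0.02, -0.7, 0, 0, 0, 0], [-0.04, -0.75, 0, 0, 0, 0], [-0.05, -0.79, 0, 0, 0, 0], [-0.05, -0.79, 0, 0, 0, 0], [-0.05, -0.79, 0, 0, 0, 0], [-0.05, -0.79, 0, 0, 0, 0]]]}}

```text
time: 5.5
tcp_pos: [0.5669, 0.0625, 0.0708]
eef_rot: [[1.0, 0.002, 0.002], [0.002, -1.0, -0.006], [0.002, 0.006, -1.0]]
contact_force: [5.2, -18.0, -1.1]
opening: 0.239
finger_force: 8.8
```

```bash
python3 -c "
from h import *
plan([(.567,.063,.07,0)])"
```

```text
t 5.5 at [0.5669 0.0625 0.0708] F [  5.2 -18.   -1.1] open 21.1
(0.567, 0.063, 0.07, 0) d [ 0.001 -0.005  0.008] r [ 0.002 -0.001  0.001] k 1 [ 0.001 -0.005  0.008]
```

>>> {"op": "servo_tool", "data": {"deltas": [[[0, 0.05, 0, 0, 0, 0], [0, 0.05, 0, 0, 0, 0], [0, 0.05, 0, 0, 0, 0], [0, 0.05, 0, 0, 0, 0], [0, 0.05, 0, 0, 0, 0]]], "fingers": 78}}

```text
time: 6.0
tcp_pos: [0.5659, 0.062, 0.0705]
eef_rot: [[1.0, 0.001, -0.001], [0.001, -1.0, 0.0], [-0.001, -0.0, -1.0]]
contact_force: [0.2, -0.6, 0.3]
opening: 0.668
finger_force: 0.0
```

>>> {"op": "servo_tool", "data": {"deltas": [[[0, 0, -1, 0, 0, 0], [0, 0, -1, 0, 0, 0], [0, 0, -1, 0, 0, 0], [0, 0, -1, 0, 0, 0]]]}}

```text
time: 6.4
tcp_pos: [0.5676, 0.0618, 0.1729]
eef_rot: [[1.0, 0.001, 0.004], [0.001, -1.0, 0.001], [0.004, -0.001, -1.0]]
contact_force: [0.3, -0.6, -0.6]
opening: 0.886
finger_force: 0.0
```

```bash
python3 -c "
from h import *
b=grab_frame('top');cv2.imwrite('pics/t1.png',cv2.resize(b[180:330,200:400],None,fx=4,fy=4,interpolation=cv2.INTER_CUBIC)[:,:,::-1])
plan([(.667,.1595,.17,3),(.667,.1595,.084,3)])"
```

```text
t 6.5 at [0.5662 0.0616 0.1709] F [-0.3  0.8 -0.5] open 77.6
(0.667, 0.1595, 0.17, 3) d [ 1.009 -0.978  0.009] r [-0.    -0.    -0.017] k 2 [ 0.504 -0.489  0.005]
(0.667, 0.1595, 0.084, 3) d [0.   0.   0.86] r [0. 0. 0.] k 1 [0.   0.   0.86]
```

View pics/t1.png

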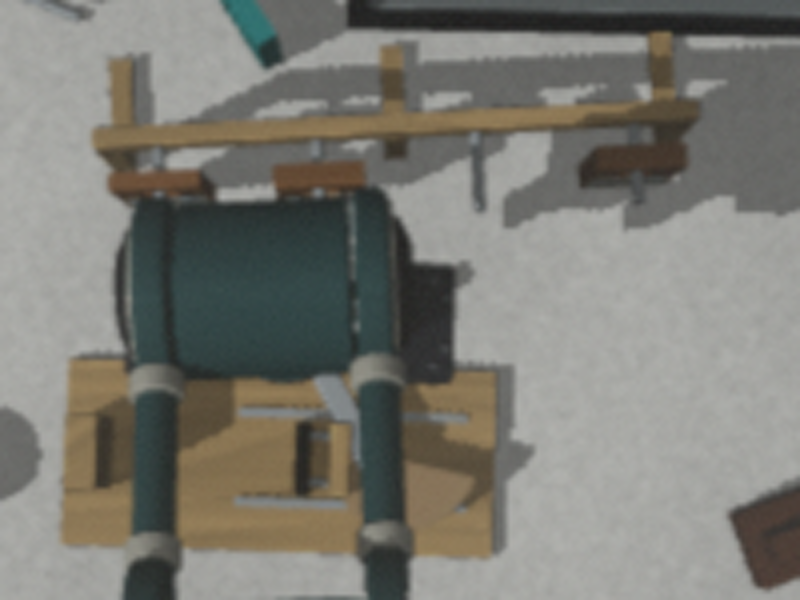

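The lever now points to the upper left at (330,390), so it is open. The blocks and caul haven't moved. Next I grasp block A.

>>> {"op": "servo_tool", "data": {"deltas": [[[0.5, -0.5, 0, 0, 0, -0.017], [1, -0.98, 0, 0, 0, -0.017], [1, -0.98, 0, 0, 0, -0.017], [1, -0.98, 0, 0, 0, -0.017], [1, -0.98, 0, 0, 0, -0.017]]]}}

```text
time: 6.95
tcp_pos: [0.6647, 0.1597, 0.1675]
eef_rot: [[0.998, 0.055, -0.005], [0.055, -0.998, -0.001], [-0.005, 0.001, -1.0]]
contact_force: [-0.0, -0.1, -0.4]
opening: 0.886
finger_force: 0.0
```

>>> {"op": "servo_tool", "data": {"deltas": [[[0, 0, 0.3, 0, 0, 0], [0, 0, 0.6, 0, 0, 0], [0, 0, 0.86, 0, 0, 0], [0, 0, 0.86, 0, 0, 0], [0, 0, 0.86, 0, 0, 0]]]}}

```text
time: 7.45
tcp_pos: [0.6646, 0.1582, 0.0838]
eef_rot: [[0.999, 0.053, -0.003], [0.053, -0.999, -0.001], [-0.003, 0.001, -1.0]]
contact_force: [0.3, -0.4, 1.2]
opening: 0.882
finger_force: 0.0
```

>>> {"op": "servo_tool", "data": {"deltas": [[[0, 0, 0, 0, 0, 0], [0, 0, 0, 0, 0, 0], [0, 0, 0, 0, 0, 0], [0, 0, 0, 0, 0, 0], [0, 0, 0, 0, 0, 0], [0, 0, 0, 0, 0, 0]]], "fingers": 50}}

```text
time: 8.05
tcp_pos: [0.6676, 0.1595, 0.0868]
eef_rot: [[0.999, 0.054, 0.003], [0.054, -0.999, 0.0], [0.003, -0.0, -1.0]]
contact_force: [0.1, -0.7, 7.1]
opening: 0.682
finger_force: 29.6
```

>>> {"op": "servo_tool", "data": {"deltas": [[[0, 0, -0.05, 0, 0, 0], [0, 0, -0.1, 0, 0, 0], [0, 0, -0.16, 0, 0, 0], [0, 0, -0.16, 0, 0, 0], [0, 0, -0.16, 0, 0, 0]]]}}

```text
time: 8.55
tcp_pos: [0.6663, 0.1594, 0.1009]
eef_rot: [[0.999, 0.054, 0.0], [0.054, -0.999, 0.0], [0.0, -0.0, -1.0]]
contact_force: [0.2, 0.7, -0.4]
opening: 0.679
finger_force: 29.7
```

>>> {"op": "servo_tool", "data": {"deltas": [[[-0.1, 0, 0, 0, 0, 0], [-0.2, 0, 0, 0, 0, 0], [-0.3, 0, 0, 0, 0, 0], [-0.4, 0, 0, 0, 0, 0], [-0.5, 0.01, 0, 0, 0, 0], [-0.6, 0.01, 0, 0, 0, 0], [-0.65, 0.01, 0, 0, 0, 0], [-0.65, 0.01, 0, 0, 0, 0]]]}}

```text
time: 9.35
tcp_pos: [0.6006, 0.1548, 0.1008]
eef_rot: [[0.999, 0.054, -0.0], [0.054, -0.999, -0.0], [-0.0, 0.0, -1.0]]
contact_force: [0.3, 0.5, -0.3]
opening: 0.682
finger_force: 29.7
```

```bash
python3 -c "
from h import *
for n,x in(('top',(180,250,480,400)),('scene',(160,150,430,350))):
    b=grab_frame(n);u,v,w,z=x
    b=b[130:330,200:400] if n=='top' else b[165:365,220:420]
    a=b if n=='top' else np.hstack([a,b])
cv2.imwrite('pics/t2.png',cv2.resize(a,None,fx=2,fy=2,interpolation=cv2.INTER_CUBIC)[:,:,::-1])
plan([(.6,.155,.16,89.2)])"
```

```text
t 9.4 at [0.6017 0.1549 0.101 ] F [-0.  -0.7 -0.5] open 59.6
(0.6, 0.155, 0.16, 89.2) d [-0.016 -0.002 -0.59 ] r [ 0.    -0.    -0.478] k 1 [-0.016 -0.002 -0.59 ]
```

View pics/t2.png

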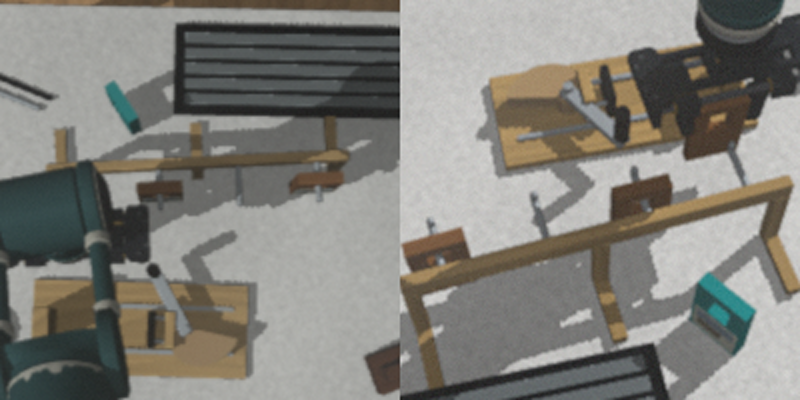

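Block A is off its peg and hangs upright in the gripper, at (715,125) in the right-hand picture. Next I turn it and carry it to the press.

>>> {"op": "servo_tool", "data": {"deltas": [[[0, 0, -0.5, 0, 0, 0], [-0.2, 0, -0.65, 0, 0, -0.1], [-0.4, 0, -0.65, 0, 0, -0.2], [-0.6, 0, -0.65, 0, 0, -0.3], [-0.6, 0, -0.65, 0, 0, -0.4], [-0.6, 0, -0.65, 0, 0, -0.478], [-0.6, 0, -0.65, 0, 0, -0.478], [-0.6, 0, -0.65, 0, 0, -0.478], [-0.6, 0, -0.65, 0, 0, -0.478], [-0.6, 0, -0.65, 0, 0, -0.478], [-0.6, 0, -0.65, 0, 0, -0.478], [-0.6, 0, -0.65, 0, 0, -0.478], [-0.6, 0, -0.65, 0, 0, -0.478], [-0.6, 0, -0.65, 0, 0, -0.478]]]}}

```text
time: 10.85
tcp_pos: [0.5417, 0.1517, 0.1658]
eef_rot: [[0.018, 1.0, 0.0], [1.0, -0.018, 0.0], [0.0, 0.0, -1.0]]
contact_force: [-0.1, -0.6, 0.0]
opening: 0.679
finger_force: 29.7
```

```bash
python3 -c "
from h import *
plan([(.4915,.181,.165,89.2),(.4915,.181,.075,89.2)])"
```

```text
t 10.8 at [0.5417 0.1517 0.1658] F [-0.1 -0.6  0. ] open 59.8
(0.4915, 0.181, 0.165, 89.2) d [ 0.284 -0.507  0.007] r [ 0.    -0.    -0.001] k 1 [ 0.284 -0.507  0.007]
(0.4915, 0.181, 0.075, 89.2) d [0.  0.  0.9] r [0. 0. 0.] k 1 [0.  0.  0.9]
```

>>> {"op": "servo_tool", "data": {"deltas": [[[0.14, -0.25, 0, 0, 0, 0], [0.28, -0.5, 0, 0, 0, 0], [0.28, -0.507, 0, 0, 0, 0], [0.28, -0.507, 0, 0, 0, 0], [0.28, -0.507, 0, 0, 0, 0], [0.28, -0.507, 0, 0, 0, 0]]]}}

```text
time: 11.45
tcp_pos: [0.4922, 0.1801, 0.1659]
eef_rot: [[0.017, 1.0, 0.001], [1.0, -0.017, 0.0], [0.0, 0.001, -1.0]]
contact_force: [0.4, -1.0, 0.6]
opening: 0.678
finger_force: 29.7
```

>>> {"op": "servo_tool", "data": {"deltas": [[[0, 0, 0.2, 0, 0, 0], [0, 0, 0.4, 0, 0, 0], [0, 0, 0.6, 0, 0, 0], [0, 0, 0.75, 0, 0, 0], [0, 0, 0.85, 0, 0, 0], [0, 0, 0.9, 0, 0, 0], [0, 0, 0.9, 0, 0, 0], [0, 0, 0.9, 0, 0, 0]]]}}

```text
time: 12.25
tcp_pos: [0.4919, 0.1806, 0.0764]
eef_rot: [[0.016, 1.0, 0.001], [1.0, -0.016, 0.0], [0.0, 0.001, -1.0]]
contact_force: [0.0, -0.8, -0.1]
opening: 0.683
finger_force: 29.7
```

>>> {"op": "servo_tool", "data": {"deltas": [[[0, 0, 0.02, 0, 0, 0], [0, 0, 0.04, 0, 0, 0], [0, 0, 0.04, 0, 0, 0], [0, 0, 0.04, 0, 0, 0]]]}}

```text
time: 12.65
tcp_pos: [0.4912, 0.1805, 0.0718]
eef_rot: [[0.015, 1.0, 0.0], [1.0, -0.015, 0.0], [0.0, 0.0, -1.0]]
contact_force: [-0.4, -0.3, -0.2]
opening: 0.684
finger_force: 29.7
```

>>> {"op": "servo_tool", "data": {"deltas": [[[0, 0, 0.01, 0, 0, 0], [0, 0, 0.02, 0, 0, 0], [0, 0, 0.03, 0, 0, 0], [0, 0, 0.03, 0, 0, 0]]]}}

```text
time: 13.05
tcp_pos: [0.4916, 0.1807, 0.0699]
eef_rot: [[0.016, 1.0, 0.0], [1.0, -0.016, 0.0], [0.0, 0.0, -1.0]]
contact_force: [-1.6, 0.0, 6.0]
opening: 0.676
finger_force: 29.5
```

>>> {"op": "servo_tool", "data": {"deltas": [[[0, 0, 0.01, 0, 0, 0], [0, 0, 0.02, 0, 0, 0], [0, 0, 0.02, 0, 0, 0]]]}}

```text
time: 13.35
tcp_pos: [0.4925, 0.181, 0.0691]
eef_rot: [[0.016, 1.0, 0.002], [1.0, -0.016, 0.001], [0.001, 0.002, -1.0]]
contact_force: [-1.9, 0.5, 12.2]
opening: 0.673
finger_force: 30.0
```

>>> {"op": "servo_tool", "data": {"deltas": [[[0, 0, -0.02, 0, 0, 0], [0.02, 0, -0.02, 0, 0, 0], [0.04, 0, -0.02, 0, 0, 0], [0.06, 0, -0.02, 0, 0, 0], [0.06, 0, -0.02, 0, 0, 0], [0.06, 0, -0.02, 0, 0, 0]]]}}

```text
time: 13.95
tcp_pos: [0.4919, 0.1865, 0.0691]
eef_rot: [[0.015, 1.0, 0.001], [1.0, -0.015, -0.0], [-0.0, 0.001, -1.0]]
contact_force: [0.1, -2.8, 6.7]
opening: 0.676
finger_force: 30.0
```

>>> {"op": "servo_tool", "data": {"deltas": [[[0.02, 0, 0, 0, 0, 0], [0.04, 0, 0, 0, 0, 0], [0.04, 0, 0, 0, 0, 0]]]}}

```text
time: 14.25
tcp_pos: [0.4919, 0.1895, 0.0691]
eef_rot: [[0.015, 1.0, 0.001], [1.0, -0.015, -0.002], [-0.002, 0.001, -1.0]]
contact_force: [0.4, -7.0, 6.3]
opening: 0.678
finger_force: 30.0
```

>>> {"op": "servo_tool", "data": {"deltas": [[[0.02, 0, 0, 0, 0, 0], [0.02, 0, 0, 0, 0, 0], [0.02, 0, 0, 0, 0, 0]]]}}

```text
time: 14.55
tcp_pos: [0.4919, 0.1896, 0.0691]
eef_rot: [[0.014, 1.0, 0.0], [1.0, -0.014, -0.005], [-0.005, 0.0, -1.0]]
contact_force: [-0.3, -13.3, 9.1]
opening: 0.677
finger_force: 30.0
```

>>> {"op": "servo_tool", "data": {"deltas": [[[-0.01, 0, 0, 0, 0, 0], [-0.01, 0, 0, 0, 0, 0], [-0.01, 0, 0, 0, 0, 0], [-0.01, 0, 0, 0, 0, 0], [-0.01, 0, 0, 0, 0, 0]]], "fingers": 78}}

```text
time: 15.05
tcp_pos: [0.4911, 0.1917, 0.0684]
eef_rot: [[0.015, 1.0, -0.0], [1.0, -0.015, 0.0], [0.0, -0.0, -1.0]]
contact_force: [-0.2, -0.2, -0.4]
opening: 0.887
finger_force: 0.0
```

>>> {"op": "servo_tool", "data": {"deltas": [[[0, 0, -0.3, 0, 0, 0], [0, 0, -0.6, 0, 0, 0], [0, 0, -1, 0, 0, 0], [0, 0, -1, 0, 0, 0], [0, 0, -1, 0, 0, 0]]]}}

```text
time: 15.55
tcp_pos: [0.4922, 0.1919, 0.17]
eef_rot: [[0.015, 1.0, 0.003], [1.0, -0.015, 0.001], [0.001, 0.003, -1.0]]
contact_force: [-0.2, 0.6, 0.6]
opening: 0.886
finger_force: 0.0
```

```bash
python3 -c "
from h import *
plan([(.585,.053,.17,3),(.671,.053,.17,3),(.671,.053,.085,3)])
b=grab_frame('scene');cv2.imwrite('pics/s3.png',cv2.resize(b[165:315,220:420],None,fx=4,fy=4,interpolation=cv2.INTER_CUBIC)[:,:,::-1])"
```

```text
t 15.6 at [0.4922 0.1919 0.17  ] F [-0.2  0.6  0.6] open 78.1
(0.585, 0.053, 0.17, 3) d [-1.375e+00  9.490e-01  1.000e-03] r [ 0.    -0.001  0.478] k 2 [-0.687  0.474  0.001]
(0.671, 0.053, 0.17, 3) d [0.859 0.045 0.   ] r [0. 0. 0.] k 1 [0.859 0.045 0.   ]
(0.671, 0.053, 0.085, 3) d [0.   0.   0.85] r [0. 0. 0.] k 1 [0.   0.   0.85]
```

View pics/s3.png

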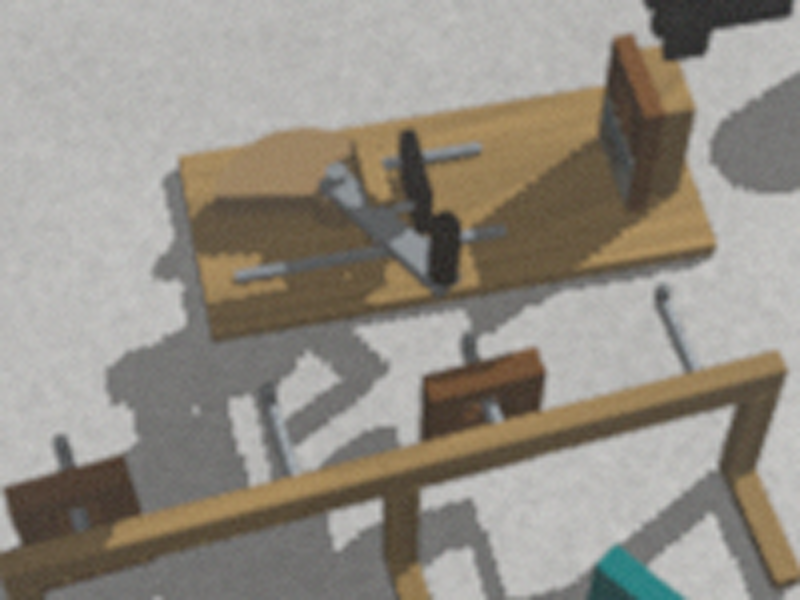

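Block A stands upright and square against the jaw, at (635,120) in the crop. The other pegs are untouched. Next is block B.

>>> {"op": "servo_tool", "data": {"deltas": [[[-0.4, 0.2, 0, 0, 0, 0], [-0.7, 0.47, 0, 0, 0, 0.1], [-0.7, 0.47, 0, 0, 0, 0.2], [-0.7, 0.47, 0, 0, 0, 0.24], [-0.7, 0.47, 0, 0, 0, 0.24], [-0.7, 0.47, 0, 0, 0, 0.24], [-0.7, 0.47, 0, 0, 0, 0.24], [-0.7, 0.47, 0, 0, 0, 0.24]]]}}

```text
time: 16.4
tcp_pos: [0.5362, 0.1206, 0.167]
eef_rot: [[0.693, 0.721, -0.003], [0.721, -0.693, -0.0], [-0.002, -0.002, -1.0]]
contact_force: [0.1, -0.5, -0.5]
opening: 0.886
finger_force: 0.0
```

```bash
python3 -c "
from h import *
plan([(.585,.053,.17,3),(.672,.053,.17,3),(.672,.053,.085,3)])"
```

```text
t 16.4 at [0.5362 0.1206 0.167 ] F [ 0.1 -0.5 -0.5] open 78.1
(0.585, 0.053, 0.17, 3) d [-0.149  0.82  -0.031] r [-0.     0.001  0.239] k 1 [-0.149  0.82  -0.031]
(0.672, 0.053, 0.17, 3) d [0.869 0.046 0.   ] r [0. 0. 0.] k 1 [0.869 0.046 0.   ]
(0.672, 0.053, 0.085, 3) d [0.   0.   0.85] r [0. 0. 0.] k 1 [0.   0.   0.85]
```

>>> {"op": "servo_tool", "data": {"deltas": [[[-0.15, 0.82, -0.03, 0, 0, 0.239], [-0.15, 0.82, -0.03, 0, 0, 0.239], [-0.15, 0.82, -0.03, 0, 0, 0.239], [-0.15, 0.82, -0.03, 0, 0, 0.239], [-0.15, 0.82, -0.03, 0, 0, 0.239], [-0.15, 0.82, -0.03, 0, 0, 0.239], [-0.15, 0.82, -0.03, 0, 0, 0.239], [-0.15, 0.82, -0.03, 0, 0, 0.239]]]}}

```text
time: 17.2
tcp_pos: [0.5855, 0.053, 0.1714]
eef_rot: [[0.999, 0.054, -0.0], [0.054, -0.999, -0.0], [-0.0, -0.0, -1.0]]
contact_force: [0.1, 0.5, -0.2]
opening: 0.885
finger_force: 0.0
```

>>> {"op": "servo_tool", "data": {"deltas": [[[0.4, 0.02, 0, 0, 0, 0], [0.87, 0.05, 0, 0, 0, 0], [0.87, 0.05, 0, 0, 0, 0], [0.87, 0.05, 0, 0, 0, 0], [0.87, 0.05, 0, 0, 0, 0]]]}}

```text
time: 17.7
tcp_pos: [0.6719, 0.0524, 0.1714]
eef_rot: [[0.999, 0.052, -0.001], [0.052, -0.999, -0.0], [-0.001, -0.0, -1.0]]
contact_force: [-0.1, 0.5, -0.3]
opening: 0.886
finger_force: 0.0
```

>>> {"op": "servo_tool", "data": {"deltas": [[[0, 0, 0.3, 0, 0, 0], [0, 0, 0.6, 0, 0, 0], [0, 0, 0.85, 0, 0, 0], [0, 0, 0.85, 0, 0, 0], [0, 0, 0.85, 0, 0, 0]]]}}

```text
time: 18.2
tcp_pos: [0.6719, 0.0524, 0.0872]
eef_rot: [[0.999, 0.051, -0.001], [0.051, -0.999, -0.0], [-0.001, -0.0, -1.0]]
contact_force: [0.3, 0.2, 1.0]
opening: 0.882
finger_force: 0.0
```

>>> {"op": "servo_tool", "data": {"deltas": [[[0, 0, 0, 0, 0, 0], [0, 0, 0, 0, 0, 0], [0, 0, 0, 0, 0, 0], [0, 0, 0, 0, 0, 0], [0, 0, 0, 0, 0, 0], [0, 0, 0, 0, 0, 0]]], "fingers": 50}}

```text
time: 18.8
tcp_pos: [0.6742, 0.0524, 0.0888]
eef_rot: [[0.999, 0.05, 0.003], [0.05, -0.999, 0.0], [0.003, -0.0, -1.0]]
contact_force: [-1.0, 0.1, 6.5]
opening: 0.675
finger_force: 30.0
```

>>> {"op": "servo_tool", "data": {"deltas": [[[0, 0, -0.05, 0, 0, 0], [0, 0, -0.1, 0, 0, 0], [0, 0, -0.16, 0, 0, 0], [0, 0, -0.16, 0, 0, 0], [0, 0, -0.16, 0, 0, 0]]]}}

```text
time: 19.3
tcp_pos: [0.673, 0.0523, 0.1029]
eef_rot: [[0.999, 0.05, 0.0], [0.05, -0.999, -0.0], [0.0, 0.0, -1.0]]
contact_force: [-0.6, -0.1, -1.4]
opening: 0.675
finger_force: 30.0
```

>>> {"op": "servo_tool", "data": {"deltas": [[[-0.1, 0, 0, 0, 0, 0], [-0.2, 0, 0, 0, 0, 0], [-0.3, 0, 0, 0, 0, 0], [-0.4, 0, 0, 0, 0, 0], [-0.5, 0.01, 0, 0, 0, 0], [-0.56, 0.01, 0, 0, 0, 0], [-0.56, 0.01, 0, 0, 0, 0]]]}}

```text
time: 20.0
tcp_pos: [0.616, 0.0484, 0.1027]
eef_rot: [[0.999, 0.05, -0.0], [0.05, -0.999, -0.0], [-0.0, 0.0, -1.0]]
contact_force: [0.2, 0.2, 0.1]
opening: 0.678
finger_force: 30.0
```

>>> {"op": "servo_tool", "data": {"deltas": [[[0, 0, -0.4, 0, 0, 0], [0, 0, -0.7, 0, 0, 0], [0, 0, -0.7, 0, 0, 0], [0, 0, -0.7, 0, 0, 0]]]}}

```text
time: 20.4
tcp_pos: [0.618, 0.0485, 0.1737]
eef_rot: [[0.999, 0.05, 0.003], [0.05, -0.999, 0.0], [0.003, 0.0, -1.0]]
contact_force: [-0.4, 0.7, -1.1]
opening: 0.678
finger_force: 30.0
```

>>> {"op": "servo_tool", "data": {"deltas": [[[-0.2, -0.3, 0, 0, 0, -0.05], [-0.4, -0.6, 0, 0, 0, -0.1], [-0.6, -0.8, 0, 0, 0, -0.2], [-0.8, -0.95, 0, 0, 0, -0.3], [-0.8, -0.95, 0, 0, 0, -0.4], [-0.8, -0.95, 0, 0, 0, -0.478], [-0.8, -0.95, 0, 0, 0, -0.478], [-0.8, -0.95, 0, 0, 0, -0.478], [-0.8, -0.95, 0, 0, 0, -0.478], [-0.8, -0.95, 0, 0, 0, -0.478], [-0.8, -0.95, 0, 0, 0, -0.478], [-0.8, -0.95, 0, 0, 0, -0.478], [-0.8, -0.95, 0, 0, 0, -0.478]]]}}

```text
time: 21.7
tcp_pos: [0.5318, 0.1392, 0.1718]
eef_rot: [[0.021, 1.0, -0.001], [1.0, -0.021, -0.0], [-0.0, -0.001, -1.0]]
contact_force: [-0.2, -0.0, -0.3]
opening: 0.673
finger_force: 30.0
```

```bash
python3 -c "
from h import *
plan([(.4915,.168,.17,89.2),(.4915,.168,.075,89.2)])"
```

```text
t 21.7 at [0.5318 0.1392 0.1718] F [-0.2 -0.  -0.3] open 59.3
(0.4915, 0.168, 0.17, 89.2) d [ 0.28  -0.409  0.018] r [-0.     0.    -0.002] k 1 [ 0.28  -0.409  0.018]
(0.4915, 0.168, 0.075, 89.2) d [0.   0.   0.95] r [0. 0. 0.] k 1 [0.   0.   0.95]
```

>>> {"op": "servo_tool", "data": {"deltas": [[[0.14, -0.2, 0, 0, 0, 0], [0.28, -0.41, 0, 0, 0, 0], [0.28, -0.41, 0, 0, 0, 0], [0.28, -0.41, 0, 0, 0, 0], [0.28, -0.41, 0, 0, 0, 0]]]}}

```text
time: 22.2
tcp_pos: [0.4926, 0.1678, 0.1729]
eef_rot: [[0.019, 1.0, 0.001], [1.0, -0.019, -0.0], [-0.0, 0.001, -1.0]]
contact_force: [0.7, 0.7, -1.7]
opening: 0.678
finger_force: 30.0
```

>>> {"op": "servo_tool", "data": {"deltas": [[[0, 0, 0.2, 0, 0, 0], [0, 0, 0.4, 0, 0, 0], [0, 0, 0.6, 0, 0, 0], [0, 0, 0.8, 0, 0, 0], [0, 0, 0.9, 0, 0, 0], [0, 0, 0.95, 0, 0, 0], [0, 0, 0.95, 0, 0, 0], [0, 0, 0.95, 0, 0, 0]]]}}

```text
time: 23.0
tcp_pos: [0.4928, 0.1682, 0.0785]
eef_rot: [[0.019, 1.0, 0.001], [1.0, -0.019, 0.0], [0.0, 0.001, -1.0]]
contact_force: [-0.2, 0.0, -0.7]
opening: 0.677
finger_force: 30.0
```

>>> {"op": "servo_tool", "data": {"deltas": [[[0, 0, 0.01, 0, 0, 0], [0, 0, 0.02, 0, 0, 0], [0, 0, 0.03, 0, 0, 0], [0, 0, 0.04, 0, 0, 0], [0, 0, 0.04, 0, 0, 0], [0, 0, 0.04, 0, 0, 0]]]}}

```text
time: 23.6
tcp_pos: [0.4918, 0.1681, 0.0737]
eef_rot: [[0.019, 1.0, -0.0], [1.0, -0.019, 0.0], [0.0, -0.0, -1.0]]
contact_force: [-0.8, -0.5, -0.1]
opening: 0.679
finger_force: 30.0
```

>>> {"op": "servo_tool", "data": {"deltas": [[[0, 0, 0.01, 0, 0, 0], [0, 0, 0.02, 0, 0, 0], [0, 0, 0.03, 0, 0, 0], [0, 0, 0.03, 0, 0, 0]]]}}

```text
time: 24.0
tcp_pos: [0.4919, 0.1681, 0.0711]
eef_rot: [[0.019, 1.0, -0.0], [1.0, -0.019, -0.0], [-0.0, -0.0, -1.0]]
contact_force: [-1.4, 0.5, 3.6]
opening: 0.679
finger_force: 30.0
```

>>> {"op": "servo_tool", "data": {"deltas": [[[0.02, 0, 0, 0, 0, 0], [0.04, 0, 0, 0, 0, 0], [0.06, 0, 0, 0, 0, 0], [0.06, 0, 0, 0, 0, 0]]]}}

```text
time: 24.4
tcp_pos: [0.4925, 0.1743, 0.0711]
eef_rot: [[0.018, 1.0, 0.001], [1.0, -0.018, 0.0], [0.0, 0.001, -1.0]]
contact_force: [-0.0, -1.7, 5.6]
opening: 0.677
finger_force: 30.0
```

>>> {"op": "servo_tool", "data": {"deltas": [[[0.02, 0, 0, 0, 0, 0], [0.02, 0, 0, 0, 0, 0], [0.02, 0, 0, 0, 0, 0]]]}}

```text
time: 24.7
tcp_pos: [0.4926, 0.1759, 0.0711]
eef_rot: [[0.018, 1.0, 0.001], [1.0, -0.018, -0.0], [-0.0, 0.001, -1.0]]
contact_force: [0.1, -2.6, 4.7]
opening: 0.677
finger_force: 30.8
```

>>> {"op": "servo_tool", "data": {"deltas": [[[0.02, 0, 0, 0, 0, 0], [0.02, 0, 0, 0, 0, 0], [0.02, 0, 0, 0, 0, 0]]]}}

```text
time: 25.0
tcp_pos: [0.4926, 0.1762, 0.0711]
eef_rot: [[0.018, 1.0, 0.001], [1.0, -0.018, -0.003], [-0.003, 0.001, -1.0]]
contact_force: [-0.7, -9.2, 7.4]
opening: 0.68
finger_force: 33.5
```

>>> {"op": "servo_tool", "data": {"deltas": [[[0.02, 0, 0, 0, 0, 0], [0.02, 0, 0, 0, 0, 0], [0.02, 0, 0, 0, 0, 0]]]}}

```text
time: 25.3
tcp_pos: [0.4925, 0.1766, 0.0711]
eef_rot: [[0.018, 1.0, 0.0], [1.0, -0.018, -0.006], [-0.006, 0.0, -1.0]]
contact_force: [0.6, -16.5, 9.1]
opening: 0.681
finger_force: 36.1
```

>>> {"op": "servo_tool", "data": {"deltas": [[[-0.03, 0, 0, 0, 0, 0], [-0.03, 0, 0, 0, 0, 0], [-0.03, 0, 0, 0, 0, 0], [-0.03, 0, 0, 0, 0, 0], [-0.03, 0, 0, 0, 0, 0]]], "fingers": 78}}

```text
time: 25.8
tcp_pos: [0.4918, 0.1774, 0.0705]
eef_rot: [[0.018, 1.0, -0.0], [1.0, -0.018, 0.0], [0.0, -0.0, -1.0]]
contact_force: [0.3, 0.1, 0.8]
opening: 0.886
finger_force: 0.0
```

>>> {"op": "servo_tool", "data": {"deltas": [[[0, 0, -0.3, 0, 0, 0], [0, 0, -0.6, 0, 0, 0], [0, 0, -1, 0, 0, 0], [0, 0, -1, 0, 0, 0], [0, 0, -1, 0, 0, 0]]]}}

```text
time: 26.3
tcp_pos: [0.4929, 0.1776, 0.172]
eef_rot: [[0.018, 1.0, 0.003], [1.0, -0.018, 0.001], [0.001, 0.003, -1.0]]
contact_force: [-0.3, 1.0, -1.0]
opening: 0.884
finger_force: 0.0
```

>>> {"op": "servo_tool", "data": {"deltas": [[[-0.4, 0.2, 0, 0, 0, 0.05], [-0.8, 0.47, 0, 0, 0, 0.1], [-1, 0.47, 0, 0, 0, 0.2], [-1, 0.47, 0, 0, 0, 0.24], [-1, 0.47, 0, 0, 0, 0.24], [-1, 0.47, 0, 0, 0, 0.24], [-1, 0.47, 0, 0, 0, 0.24], [-1, 0.47, 0, 0, 0, 0.24]]]}}

```text
time: 27.1
tcp_pos: [0.5366, 0.0764, 0.1698]
eef_rot: [[0.696, 0.718, -0.002], [0.718, -0.696, -0.0], [-0.001, -0.001, -1.0]]
contact_force: [-0.4, 0.2, -0.1]
opening: 0.887
finger_force: 0.0
```

```bash
python3 -c "
from h import *
plan([(.56,-.02,.17,5),(.6,-.1565,.17,5),(.688,-.1565,.17,5),(.688,-.1565,.085,5)])"
```

```text
t 27.1 at [0.5366 0.0764 0.1698] F [-0.4  0.2 -0.1] open 78.2
(0.56, -0.02, 0.17, 5) d [-0.529  0.839 -0.002] r [-0.     0.     0.227] k 1 [-0.529  0.839 -0.002]
(0.6, -0.1565, 0.17, 5) d [0.28  1.395 0.   ] r [0. 0. 0.] k 2 [0.14  0.697 0.   ]
(0.688, -0.1565, 0.17, 5) d [0.877 0.077 0.   ] r [0. 0. 0.] k 1 [0.877 0.077 0.   ]
(0.688, -0.1565, 0.085, 5) d [0.   0.   0.85] r [0. 0. 0.] k 1 [0.   0.   0.85]
```

>>> {"op": "servo_tool", "data": {"deltas": [[[-0.3, 0.4, 0, 0, 0, 0.1], [-0.53, 0.84, 0, 0, 0, 0.227], [-0.53, 0.84, 0, 0, 0, 0.227], [-0.53, 0.84, 0, 0, 0, 0.227], [-0.53, 0.84, 0, 0, 0, 0.227], [-0.53, 0.84, 0, 0, 0, 0.227], [-0.53, 0.84, 0, 0, 0, 0.227], [-0.53, 0.84, 0, 0, 0, 0.227]]]}}

```text
time: 27.9
tcp_pos: [0.5603, -0.0201, 0.1707]
eef_rot: [[0.996, 0.088, -0.0], [0.088, -0.996, 0.0], [-0.0, -0.0, -1.0]]
contact_force: [-0.4, 0.1, -0.3]
opening: 0.886
finger_force: 0.0
```

>>> {"op": "servo_tool", "data": {"deltas": [[[0.07, 0.35, 0, 0, 0, 0], [0.14, 0.7, 0, 0, 0, 0], [0.14, 0.7, 0, 0, 0, 0]]]}}

```text
time: 28.2
tcp_pos: [0.5814, -0.0919, 0.171]
eef_rot: [[0.996, 0.084, 0.001], [0.084, -0.996, -0.002], [0.001, 0.002, -1.0]]
contact_force: [-0.0, 1.4, -0.6]
opening: 0.887
finger_force: 0.0
```

>>> {"op": "servo_tool", "data": {"deltas": [[[0.14, 0.5, 0, 0, 0, 0], [0.5, 0.73, 0, 0, 0, 0], [1, 0.77, 0, 0, 0, 0], [1, 0.77, 0, 0, 0, 0], [1, 0.77, 0, 0, 0, 0], [1, 0.77, 0, 0, 0, 0]]]}}

```text
time: 28.8
tcp_pos: [0.6853, -0.1562, 0.1703]
eef_rot: [[0.996, 0.086, -0.002], [0.086, -0.996, 0.001], [-0.002, -0.001, -1.0]]
contact_force: [-0.2, -1.0, 0.3]
opening: 0.885
finger_force: 0.0
```

```bash
python3 -c "
from h import *
b=grab_frame('scene');cv2.imwrite('pics/s4.png',b[:,:,::-1])
# brown block C top edge visible?
plan([(.688,-.1565,.085,5)])"
```

```text
t 28.9 at [ 0.6852 -0.1563  0.1708] F [ 0.  -0.   0.7] open 78.2
(0.688, -0.1565, 0.085, 5) d [0.028 0.004 0.858] r [-0.  0. -0.] k 1 [0.028 0.004 0.858]
```

>>> {"op": "servo_tool", "data": {"deltas": [[[0.03, 0, 0.3, 0, 0, 0], [0.03, 0, 0.6, 0, 0, 0], [0.03, 0, 0.86, 0, 0, 0], [0.03, 0, 0.86, 0, 0, 0], [0.03, 0, 0.86, 0, 0, 0]]]}}

```text
time: 29.35
tcp_pos: [0.6885, -0.1565, 0.0853]
eef_rot: [[0.996, 0.085, -0.001], [0.085, -0.996, 0.0], [-0.001, -0.0, -1.0]]
contact_force: [-0.2, -0.7, 0.6]
opening: 0.888
finger_force: 0.0
```

>>> {"op": "servo_tool", "data": {"deltas": [[[0, 0, 0, 0, 0, 0], [0, 0, 0, 0, 0, 0], [0, 0, 0, 0, 0, 0], [0, 0, 0, 0, 0, 0], [0, 0, 0, 0, 0, 0], [0, 0, 0, 0, 0, 0]]], "fingers": 50}}

```text
time: 29.95
tcp_pos: [0.6907, -0.1573, 0.087]
eef_rot: [[0.996, 0.085, 0.003], [0.085, -0.996, -0.001], [0.003, 0.001, -1.0]]
contact_force: [-1.1, -0.2, 7.1]
opening: 0.677
finger_force: 30.0
```

>>> {"op": "servo_tool", "data": {"deltas": [[[0, 0, -0.05, 0, 0, 0], [0, 0, -0.1, 0, 0, 0], [0, 0, -0.16, 0, 0, 0], [0, 0, -0.16, 0, 0, 0], [0, 0, -0.16, 0, 0, 0]]]}}

```text
time: 30.45
tcp_pos: [0.6894, -0.157, 0.1008]
eef_rot: [[0.996, 0.085, 0.0], [0.085, -0.996, -0.0], [0.0, 0.0, -1.0]]
contact_force: [-0.5, 0.8, -1.0]
opening: 0.677
finger_force: 30.0
```

>>> {"op": "servo_tool", "data": {"deltas": [[[-0.1, 0, 0, 0, 0, 0], [-0.2, 0, 0, 0, 0, 0], [-0.3, 0, 0, 0, 0, 0], [-0.4, 0, 0, 0, 0, 0], [-0.5, 0, 0, 0, 0, 0], [-0.6, 0, 0, 0, 0, 0], [-0.6, 0, 0, 0, 0, 0]]]}}

```text
time: 31.15
tcp_pos: [0.6279, -0.1621, 0.1006]
eef_rot: [[0.996, 0.084, -0.001], [0.084, -0.996, 0.0], [-0.001, -0.0, -1.0]]
contact_force: [0.7, 0.5, -0.8]
opening: 0.678
finger_force: 30.0
```

>>> {"op": "servo_tool", "data": {"deltas": [[[0, 0, -0.4, 0, 0, 0], [0, 0, -0.7, 0, 0, 0], [0, 0, -0.7, 0, 0, 0], [0, 0, -0.7, 0, 0, 0]]]}}

```text
time: 31.55
tcp_pos: [0.6304, -0.1622, 0.1717]
eef_rot: [[0.996, 0.085, 0.002], [0.085, -0.996, -0.001], [0.002, 0.001, -1.0]]
contact_force: [1.0, 1.1, -1.2]
opening: 0.677
finger_force: 30.0
```

>>> {"op": "servo_tool", "data": {"deltas": [[[-0.2, -0.4, 0, 0, 0, -0.05], [-0.4, -0.8, 0, 0, 0, -0.1], [-0.4, -1, 0, 0, 0, -0.2], [-0.4, -1, 0, 0, 0, -0.25], [-0.4, -1, 0, 0, 0, -0.25], [-0.4, -1, 0, 0, 0, -0.25], [-0.4, -1, 0, 0, 0, -0.25], [-0.4, -1, 0, 0, 0, -0.25]]]}}

```text
time: 32.35
tcp_pos: [0.5803, -0.0656, 0.1691]
eef_rot: [[0.645, 0.764, -0.003], [0.764, -0.645, 0.0], [-0.001, -0.002, -1.0]]
contact_force: [-0.8, -0.6, -1.8]
opening: 0.677
finger_force: 30.0
```

```bash
python3 -c "
from h import *
plan([(.52,.045,.17,89.2),(.4915,.153,.17,89.2),(.4915,.153,.075,89.2)])"
```

```text
t 32.4 at [ 0.5803 -0.0656  0.1691] F [-0.8 -0.6 -1.8] open 59.6
(0.52, 0.045, 0.17, 89.2) d [ 0.456 -1.175 -0.007] r [-0.001  0.    -0.219] k 2 [ 0.228 -0.587 -0.004]
(0.4915, 0.153, 0.17, 89.2) d [ 1.076 -0.3    0.   ] r [0. 0. 0.] k 2 [ 0.538 -0.15   0.   ]
(0.4915, 0.153, 0.075, 89.2) d [0.   0.   0.95] r [0. 0. 0.] k 1 [0.   0.   0.95]
```

>>> {"op": "servo_tool", "data": {"deltas": [[[0.2, -0.4, -0.05, 0, 0, -0.05], [0.4, -0.8, -0.05, 0, 0, -0.1], [0.45, -1, -0.05, 0, 0, -0.219], [0.45, -1, -0.05, 0, 0, -0.219], [0.45, -1, -0.05, 0, 0, -0.219], [0.45, -1, -0.05, 0, 0, -0.219], [0.45, -1, -0.05, 0, 0, -0.219], [0.45, -1, -0.05, 0, 0, -0.219], [0.45, -1, -0.05, 0, 0, -0.219]]]}}

```text
time: 33.25
tcp_pos: [0.5338, 0.0329, 0.1755]
eef_rot: [[0.014, 1.0, -0.0], [1.0, -0.014, 0.0], [0.0, -0.0, -1.0]]
contact_force: [0.3, -0.4, -0.5]
opening: 0.681
finger_force: 30.0
```

```bash
python3 -c "
from h import *
plan([(.4915,.15,.172,89.2),(.4915,.15,.076,89.2)])"
```

```text
t 33.2 at [0.5338 0.0329 0.1755] F [ 0.3 -0.4 -0.5] open 60.0
(0.4915, 0.15, 0.172, 89.2) d [ 1.165 -0.439  0.035] r [-0. -0.  0.] k 2 [ 0.583 -0.22   0.018]
(0.4915, 0.15, 0.076, 89.2) d [0.   0.   0.96] r [0. 0. 0.] k 1 [0.   0.   0.96]
```

>>> {"op": "servo_tool", "data": {"deltas": [[[0.3, -0.2, 0.02, 0, 0, 0], [0.6, -0.44, 0.02, 0, 0, 0], [0.6, -0.44, 0.02, 0, 0, 0]]]}}

```text
time: 33.55
tcp_pos: [0.488, 0.0957, 0.1731]
eef_rot: [[0.011, 1.0, -0.003], [1.0, -0.011, 0.001], [0.001, -0.003, -1.0]]
contact_force: [0.7, -0.5, -1.2]
opening: 0.68
finger_force: 30.0
```

>>> {"op": "servo_tool", "data": {"deltas": [[[0.3, 0, 0.02, 0, 0, 0], [0.56, 0, 0.02, 0, 0, 0], [0.56, 0, 0.02, 0, 0, 0], [0.56, 0, 0.02, 0, 0, 0], [0.56, 0, 0.02, 0, 0, 0]]]}}

```text
time: 34.05
tcp_pos: [0.4914, 0.1487, 0.1716]
eef_rot: [[0.013, 1.0, -0.0], [1.0, -0.013, -0.001], [-0.001, -0.0, -1.0]]
contact_force: [-0.4, -0.2, -1.2]
opening: 0.683
finger_force: 30.0
```

>>> {"op": "servo_tool", "data": {"deltas": [[[0, 0, 0.2, 0, 0, 0], [0, 0, 0.4, 0, 0, 0], [0, 0, 0.6, 0, 0, 0], [0, 0, 0.8, 0, 0, 0], [0, 0, 0.9, 0, 0, 0], [0, 0, 0.98, 0, 0, 0], [0, 0, 0.98, 0, 0, 0], [0, 0, 0.98, 0, 0, 0]]]}}

```text
time: 34.85
tcp_pos: [0.4918, 0.1495, 0.0743]
eef_rot: [[0.013, 1.0, 0.001], [1.0, -0.013, 0.0], [0.0, 0.001, -1.0]]
contact_force: [0.8, 0.6, 0.0]
opening: 0.684
finger_force: 30.0
```

>>> {"op": "servo_tool", "data": {"deltas": [[[0, 0, 0.01, 0, 0, 0], [0, 0, 0.02, 0, 0, 0], [0, 0, 0.03, 0, 0, 0], [0, 0, 0.04, 0, 0, 0], [0, 0, 0.04, 0, 0, 0], [0, 0, 0.04, 0, 0, 0]]]}}

```text
time: 35.45
tcp_pos: [0.4914, 0.1497, 0.07]
eef_rot: [[0.012, 1.0, 0.0], [1.0, -0.012, 0.0], [0.0, 0.0, -1.0]]
contact_force: [-0.7, 0.5, 1.8]
opening: 0.678
finger_force: 30.0
```

>>> {"op": "servo_tool", "data": {"deltas": [[[0, 0, 0.01, 0, 0, 0], [0.03, 0, 0.01, 0, 0, 0], [0.06, 0, 0.01, 0, 0, 0], [0.08, 0, 0.01, 0, 0, 0], [0.08, 0, 0.01, 0, 0, 0]]]}}

```text
time: 35.95
tcp_pos: [0.4922, 0.1574, 0.0698]
eef_rot: [[0.012, 1.0, 0.002], [1.0, -0.012, -0.001], [-0.001, 0.002, -1.0]]
contact_force: [-1.1, -2.1, 5.1]
opening: 0.676
finger_force: 30.0
```

>>> {"op": "servo_tool", "data": {"deltas": [[[0.02, 0, 0, 0, 0, 0], [0.03, 0, 0, 0, 0, 0], [0.03, 0, 0, 0, 0, 0]]]}}

```text
time: 36.25
tcp_pos: [0.4923, 0.1601, 0.0697]
eef_rot: [[0.012, 1.0, 0.002], [1.0, -0.012, -0.001], [-0.001, 0.002, -1.0]]
contact_force: [-0.8, -3.6, 5.3]
opening: 0.677
finger_force: 30.0
```

>>> {"op": "servo_tool", "data": {"deltas": [[[0.02, 0, 0, 0, 0, 0], [0.02, 0, 0, 0, 0, 0], [0.02, 0, 0, 0, 0, 0]]]}}

```text
time: 36.55
tcp_pos: [0.4922, 0.161, 0.0697]
eef_rot: [[0.011, 1.0, 0.001], [1.0, -0.011, -0.003], [-0.003, 0.001, -1.0]]
contact_force: [-1.2, -6.9, 7.0]
opening: 0.678
finger_force: 30.0
```

>>> {"op": "servo_tool", "data": {"deltas": [[[0.02, 0, 0, 0, 0, 0], [0.03, 0, 0, 0, 0, 0], [0.03, 0, 0, 0, 0, 0]]]}}

```text
time: 36.85
tcp_pos: [0.4922, 0.1612, 0.0697]
eef_rot: [[0.009, 1.0, 0.001], [1.0, -0.009, -0.008], [-0.008, 0.001, -1.0]]
contact_force: [-1.6, -18.0, 9.5]
opening: 0.679
finger_force: 30.0
```

>>> {"op": "servo_tool", "data": {"deltas": [[[-0.03, 0, 0, 0, 0, 0], [-0.03, 0, 0, 0, 0, 0], [-0.03, 0, 0, 0, 0, 0], [-0.03, 0, 0, 0, 0, 0], [-0.03, 0, 0, 0, 0, 0]]], "fingers": 78}}

```text
time: 37.35
tcp_pos: [0.4912, 0.163, 0.0685]
eef_rot: [[0.012, 1.0, -0.0], [1.0, -0.012, 0.0], [0.0, -0.0, -1.0]]
contact_force: [0.1, 0.4, -0.7]
opening: 0.882
finger_force: 0.0
```

>>> {"op": "servo_tool", "data": {"deltas": [[[0, 0, -0.3, 0, 0, 0], [0, 0, -0.6, 0, 0, 0], [0, 0, -1, 0, 0, 0], [0, 0, -1, 0, 0, 0], [0, 0, -1, 0, 0, 0]]]}}

```text
time: 37.85
tcp_pos: [0.4923, 0.1631, 0.17]
eef_rot: [[0.012, 1.0, 0.003], [1.0, -0.012, 0.001], [0.001, 0.003, -1.0]]
contact_force: [-0.0, -0.1, -0.4]
opening: 0.886
finger_force: 0.0
```

>>> {"op": "servo_tool", "data": {"deltas": [[[-0.4, 0, -0.1, 0, 0, 0], [-0.8, 0, -0.1, 0, 0, 0], [-1, 0, -0.1, 0, 0, 0], [-1, 0, -0.1, 0, 0, 0]]]}}

```text
time: 38.25
tcp_pos: [0.4887, 0.0606, 0.1767]
eef_rot: [[0.015, 1.0, -0.004], [1.0, -0.015, -0.001], [-0.001, -0.004, -1.0]]
contact_force: [0.2, 0.4, 0.4]
opening: 0.889
finger_force: 0.0
```

>>> {"op": "servo_tool", "data": {"deltas": [[[-0.4, -0.3, 0, 0, 0, 0], [-0.8, -0.6, 0, 0, 0, 0], [-1, -0.6, 0, 0, 0, 0], [-1, -0.6, 0, 0, 0, 0]]]}}

```text
time: 38.65
tcp_pos: [0.4276, -0.0374, 0.1774]
eef_rot: [[0.015, 1.0, -0.002], [1.0, -0.015, 0.0], [0.0, -0.002, -1.0]]
contact_force: [-0.3, 0.7, -0.5]
opening: 0.885
finger_force: 0.0
```

```bash
python3 -c "
from h import *
from cell import *
t=grab_frame('top');s=grab_frame('scene')
cv2.imwrite('pics/t5f.png',t[:,:,::-1]);cv2.imwrite('pics/s5f.png',s[:,:,::-1])
a=np.hstack([cv2.resize(s[165:265,220:420],(800,400),interpolation=cv2.INTER_CUBIC)])
b=np.hstack([cv2.resize(t[285:345,370:430],(200,200),interpolation=cv2.INTER_CUBIC),cv2.resize(s[185:245,150:210],(200,200),interpolation=cv2.INTER_CUBIC),cv2.resize(t[250:330,200:360],(400,200),interpolation=cv2.INTER_CUBIC)])
cv2.imwrite('pics/v5.png',np.vstack([a,b])[:,:,::-1])
plan([])"
```

```text
t 38.8 at [ 0.4287 -0.0359  0.1779] F [ 0.  -0.2 -0.5] open 77.7
```

View pics/v5.png

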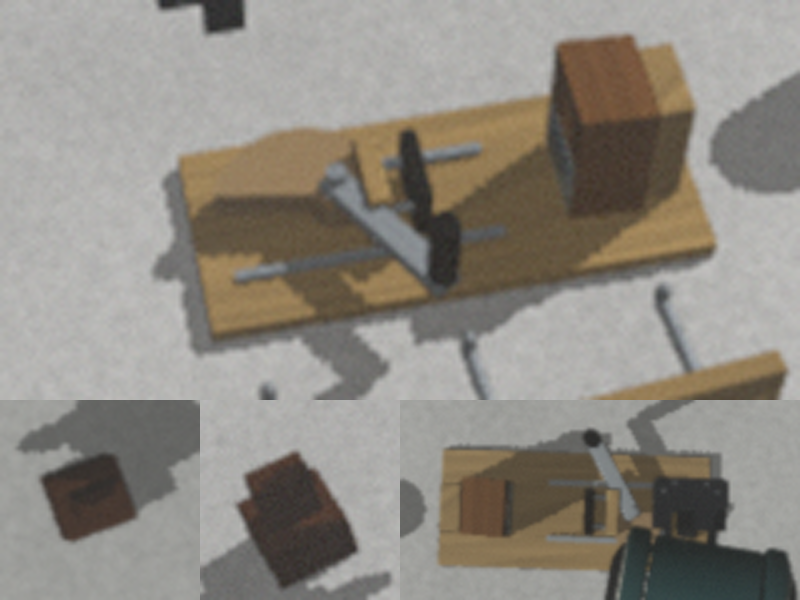

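Three blocks stand squarely against the jaw and the lever is open. The caul is unmoved, dark at (88,497) in the lower-left inset. Next I work out the caul pose.

```bash
python3 - <<'E'
from h import *
np.set_printoptions(precision=4,suppress=True)
s=lambda l:np.array([(155+u/8,190+v/8) for u,v in l])-.44
c=lambda l:np.array([(375+u/8,290+v/8) for u,v in l])-.44
print('S grip top',ray('scene',s([(70,140),(200,80),(222,128),(88,190)]),.085)[:,:2])
print('S foot top FL FR BR BL',ray('scene',s([(120,335),(312,245),(237,128),(55,210)]),.04)[:,:2])
print('S foot bottom',ray('scene',s([(155,410),(337,320)]),0)[:,:2])
print('T foot top',ray('top',c([(62,148),(235,92),(290,240),(125,297)]),.04)[:,:2])
q=lambda l:np.array([(220+u/4,165+v/4) for u,v in l])-.375
print('stack top',ray('scene',q([(557,42),(577,125),(655,120),(632,37)]),.102)[:,:2])
for n,b in(('top',(375,290,425,335)),('scene',(155,190,205,250))):
  for f in('0','5f'):
    img=cv2.imread(f"pics/{n}0.png" if f=='0' else f"pics/{n[0]}5f.png")[:,:,::-1].copy()
    m=topmask(n,img,(0,50,0),(15,255,110),b);M=cv2.moments(m);print(n,f,M['m00']/255,M['m10']/M['m00'],M['m01']/M['m00'])
E
```

```text
S grip top [[ 0.4376 -0.2927]
 [ 0.4245 -0.2557]
 [ 0.4428 -0.2511]
 [ 0.4561 -0.2888]]
S foot top FL FR BR BL [[ 0.4734 -0.2924]
 [ 0.4541 -0.2365]
 [ 0.4072 -0.2541]
 [ 0.4253 -0.3078]]
S foot bottom [[ 0.4727 -0.2921]
 [ 0.4526 -0.2373]]
T foot top [[ 0.4568 -0.2287]
 [ 0.4768 -0.2879]
 [ 0.4269 -0.3065]
 [ 0.4069 -0.2502]]
stack top [[0.4586 0.1494]
 [0.5184 0.1443]
 [0.5245 0.187 ]
 [0.4645 0.1917]]
top 0 394.0 396.2741116751269 314.3248730964467
top 5f 295.0 395.8101694915254 316.52881355932203
scene 0 410.0 176.9 217.1
scene 5f 279.0 176.6057347670251 215.54121863799284
```

```bash
python3 -c "
from h import *
plan([(.43,-.12,.17,19),(.441,-.271,.17,19),(.441,-.271,.048,19)])"
```

```text
t 38.8 at [ 0.4287 -0.0359  0.1779] F [ 0.  -0.2 -0.5] open 77.7
(0.43, -0.12, 0.17, 19) d [-0.84   0.025  0.078] r [-0.001 -0.     0.39 ] k 1 [-0.84   0.025  0.078]
(0.441, -0.271, 0.17, 19) d [-0.388  1.464  0.   ] r [0. 0. 0.] k 2 [-0.194  0.732  0.   ]
(0.441, -0.271, 0.048, 19) d [0.   0.   1.22] r [0. 0. 0.] k 2 [0.   0.   0.61]
```

>>> {"op": "servo_tool", "data": {"deltas": [[[-0.4, 0, 0, 0, 0, 0.05], [-0.84, 0, 0.08, 0, 0, 0.1], [-0.84, 0, 0.08, 0, 0, 0.2], [-0.84, 0, 0.08, 0, 0, 0.3], [-0.84, 0.02, 0.08, 0, 0, 0.39], [-0.84, 0.02, 0.08, 0, 0, 0.39], [-0.84, 0.02, 0.08, 0, 0, 0.39], [-0.84, 0.02, 0.08, 0, 0, 0.39], [-0.84, 0.02, 0.08, 0, 0, 0.39], [-0.84, 0.02, 0.08, 0, 0, 0.39], [-0.84, 0.02, 0.08, 0, 0, 0.39]]], "fingers": 66}}

```text
time: 39.85
tcp_pos: [0.4301, -0.12, 0.1705]
eef_rot: [[0.944, 0.33, -0.0], [0.33, -0.944, 0.0], [-0.0, -0.0, -1.0]]
contact_force: [0.1, 0.8, 0.6]
opening: 0.745
finger_force: 0.0
```

>>> {"op": "servo_tool", "data": {"deltas": [[[-0.1, 0.37, 0, 0, 0, 0], [-0.19, 0.73, 0, 0, 0, 0], [-0.19, 0.73, 0, 0, 0, 0]]]}}

```text
time: 40.15
tcp_pos: [0.4367, -0.1989, 0.1712]
eef_rot: [[0.945, 0.326, 0.001], [0.326, -0.945, -0.002], [0.001, 0.002, -1.0]]
contact_force: [-0.4, -0.3, 0.0]
opening: 0.751
finger_force: 0.0
```

>>> {"op": "servo_tool", "data": {"deltas": [[[-0.1, 0.37, 0, 0, 0, 0], [-0.19, 0.73, 0, 0, 0, 0], [-0.19, 0.73, 0, 0, 0, 0], [-0.19, 0.73, 0, 0, 0, 0], [-0.19, 0.73, 0, 0, 0, 0]]]}}

```text
time: 40.65
tcp_pos: [0.4414, -0.2696, 0.1703]
eef_rot: [[0.945, 0.328, -0.001], [0.328, -0.945, 0.001], [-0.0, -0.001, -1.0]]
contact_force: [-0.3, -0.6, 1.5]
opening: 0.752
finger_force: 0.0
```

```bash
python3 -c "
from h import *
s=grab_frame('scene');cv2.imwrite('pics/s6.png',cv2.resize(s[150:270,110:270],(800,600),interpolation=cv2.INTER_CUBIC)[:,:,::-1])
plan([(.441,-.271,.048,19)])"
```

```text
t 40.7 at [ 0.4414 -0.2696  0.1704] F [0.2 0.2 1.5] open 66.0
(0.441, -0.271, 0.048, 19) d [-0.009  0.014  1.224] r [-0.     0.     0.001] k 2 [-0.004  0.007  0.612]
```

View pics/s6.png

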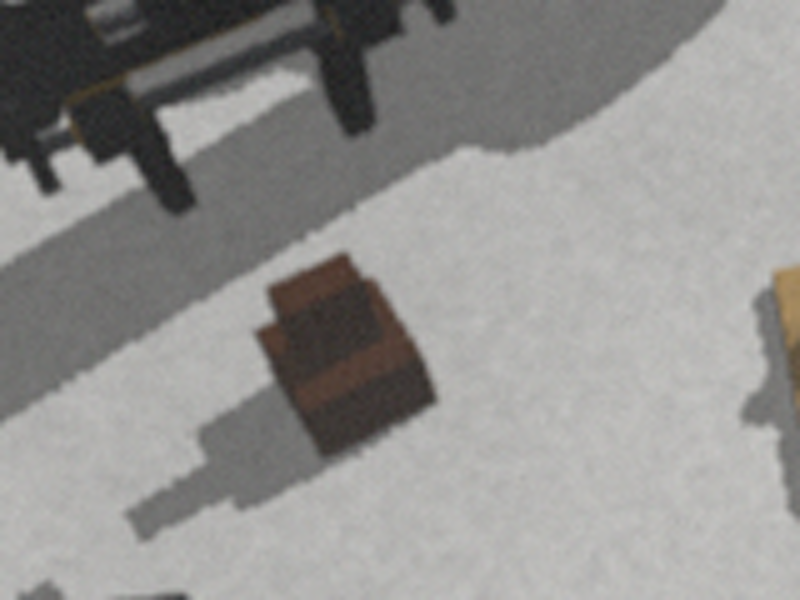

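The caul stands where I measured it, with its front foot corners at (325,455) and (435,400), and the gripper lines up with it. Descending to grip.

>>> {"op": "servo_tool", "data": {"deltas": [[[0, 0, 0.3, 0, 0, 0], [0, 0.01, 0.6, 0, 0, 0], [0, 0.01, 0.6, 0, 0, 0]]]}}

```text
time: 41.0
tcp_pos: [0.4389, -0.2687, 0.1067]
eef_rot: [[0.944, 0.329, -0.007], [0.329, -0.944, 0.005], [-0.005, -0.007, -1.0]]
contact_force: [-0.7, 0.4, -0.1]
opening: 0.75
finger_force: 0.0
```

>>> {"op": "servo_tool", "data": {"deltas": [[[0, 0, 0.2, 0, 0, 0], [0, 0, 0.4, 0, 0, 0], [0, 0, 0.61, 0, 0, 0], [0, 0, 0.61, 0, 0, 0], [0, 0, 0.61, 0, 0, 0]]]}}

```text
time: 41.5
tcp_pos: [0.4424, -0.2716, 0.0507]
eef_rot: [[0.945, 0.328, 0.0], [0.328, -0.945, -0.0], [0.0, 0.0, -1.0]]
contact_force: [0.7, 0.1, 0.4]
opening: 0.749
finger_force: 0.0
```

>>> {"op": "servo_tool", "data": {"deltas": [[[0, 0, 0, 0, 0, 0], [0, 0, 0, 0, 0, 0], [0, 0, 0, 0, 0, 0], [0, 0, 0, 0, 0, 0], [0, 0, 0, 0, 0, 0], [0, 0, 0, 0, 0, 0], [0, 0, 0, 0, 0, 0]]], "fingers": 30}}

```text
time: 42.2
tcp_pos: [0.4425, -0.2722, 0.0506]
eef_rot: [[0.945, 0.327, 0.001], [0.327, -0.945, -0.0], [0.001, 0.001, -1.0]]
contact_force: [-0.7, 1.5, 6.6]
opening: 0.452
finger_force: 29.9
```

>>> {"op": "servo_tool", "data": {"deltas": [[[0, 0, -0.3, 0, 0, 0], [0, 0, -0.7, 0, 0, 0], [0, 0, -1, 0, 0, 0], [0, 0, -1, 0, 0, 0], [0, 0, -1, 0, 0, 0]]]}}

```text
time: 42.7
tcp_pos: [0.442, -0.272, 0.1495]
eef_rot: [[0.945, 0.327, 0.0], [0.327, -0.945, -0.0], [0.0, 0.001, -1.0]]
contact_force: [-1.2, 0.5, -2.4]
opening: 0.448
finger_force: 29.9
```

```bash
python3 -c "
from h import *
plan([(.44,-.17,.165,89.2),(.4915,.117,.165,89.2),(.4915,.117,.07,89.2)])"
```

```text
t 42.7 at [ 0.442  -0.272   0.1495] F [-1.2  0.5 -2.4] open 39.5
(0.44, -0.17, 0.165, 89.2) d [ 0.315 -0.971 -0.156] r [ 0.    0.   -0.39] k 1 [ 0.315 -0.971 -0.156]
(0.4915, 0.117, 0.165, 89.2) d [2.877 0.475 0.   ] r [0. 0. 0.] k 3 [0.959 0.158 0.   ]
(0.4915, 0.117, 0.07, 89.2) d [0.   0.   0.95] r [0. 0. 0.] k 1 [0.   0.   0.95]
```

>>> {"op": "servo_tool", "data": {"deltas": [[[0.1, -0.3, -0.16, 0, 0, -0.05], [0.2, -0.6, -0.16, 0, 0, -0.1], [0.32, -0.97, -0.16, 0, 0, -0.2], [0.32, -0.97, -0.16, 0, 0, -0.3], [0.32, -0.97, -0.16, 0, 0, -0.39], [0.32, -0.97, -0.16, 0, 0, -0.39], [0.32, -0.97, -0.16, 0, 0, -0.39], [0.32, -0.97, -0.16, 0, 0, -0.39], [0.32, -0.97, -0.16, 0, 0, -0.39], [0.32, -0.97, -0.16, 0, 0, -0.39], [0.32, -0.97, -0.16, 0, 0, -0.39]]]}}

```text
time: 43.8
tcp_pos: [0.4398, -0.1696, 0.1645]
eef_rot: [[0.015, 1.0, -0.002], [1.0, -0.015, 0.001], [0.001, -0.002, -1.0]]
contact_force: [0.4, 0.0, -1.7]
opening: 0.453
finger_force: 29.9
```

>>> {"op": "servo_tool", "data": {"deltas": [[[0.3, 0.05, 0, 0, 0, 0], [0.6, 0.1, 0, 0, 0, 0], [0.96, 0.16, 0, 0, 0, 0], [0.96, 0.16, 0, 0, 0, 0]]]}}

```text
time: 44.2
tcp_pos: [0.4579, -0.071, 0.1654]
eef_rot: [[0.011, 1.0, -0.0], [1.0, -0.011, 0.002], [0.002, -0.0, -1.0]]
contact_force: [0.2, -0.4, -2.5]
opening: 0.453
finger_force: 29.9
```

>>> {"op": "servo_tool", "data": {"deltas": [[[0.3, 0.05, 0, 0, 0, 0], [0.6, 0.1, 0, 0, 0, 0], [0.96, 0.16, 0, 0, 0, 0], [0.96, 0.16, 0, 0, 0, 0]]]}}

```text
time: 44.6
tcp_pos: [0.4754, 0.0243, 0.1657]
eef_rot: [[0.011, 1.0, 0.0], [1.0, -0.011, 0.001], [0.001, 0.0, -1.0]]
contact_force: [0.2, 0.3, -2.7]
opening: 0.452
finger_force: 30.0
```

>>> {"op": "servo_tool", "data": {"deltas": [[[0.3, 0.05, 0, 0, 0, 0], [0.6, 0.1, 0, 0, 0, 0], [0.96, 0.16, 0, 0, 0, 0], [0.96, 0.16, 0, 0, 0, 0], [0.96, 0.16, 0, 0, 0, 0], [0.96, 0.16, 0, 0, 0, 0]]]}}

```text
time: 45.2
tcp_pos: [0.4918, 0.1163, 0.1653]
eef_rot: [[0.013, 1.0, -0.001], [1.0, -0.013, -0.001], [-0.001, -0.001, -1.0]]
contact_force: [0.3, -0.2, -1.8]
opening: 0.449
finger_force: 30.0
```

```bash
python3 -c "
from h import *
plan([(.4915,.117,.07,89.2)])"
```

```text
t 45.2 at [0.4918 0.1163 0.1653] F [ 0.3 -0.2 -1.8] open 39.6
(0.4915, 0.117, 0.07, 89.2) d [ 0.008 -0.003  0.953] r [-0.  0.  0.] k 1 [ 0.008 -0.003  0.953]
```

>>> {"op": "servo_tool", "data": {"deltas": [[[0, 0, 0.2, 0, 0, 0], [0, 0, 0.4, 0, 0, 0], [0, 0, 0.6, 0, 0, 0], [0, 0, 0.8, 0, 0, 0], [0, 0, 0.9, 0, 0, 0], [0, 0, 0.95, 0, 0, 0], [0, 0, 0.95, 0, 0, 0], [0, 0, 0.95, 0, 0, 0]]]}}

```text
time: 46.0
tcp_pos: [0.4929, 0.1174, 0.0716]
eef_rot: [[0.013, 1.0, 0.001], [1.0, -0.013, 0.0], [0.0, 0.001, -1.0]]
contact_force: [0.4, 0.9, -1.8]
opening: 0.452
finger_force: 30.0
```

>>> {"op": "servo_tool", "data": {"deltas": [[[0, 0, 0.01, 0, 0, 0], [0, 0, 0.02, 0, 0, 0], [0, 0, 0.03, 0, 0, 0], [0, 0, 0.04, 0, 0, 0], [0, 0, 0.05, 0, 0, 0], [0, 0, 0.06, 0, 0, 0], [0, 0, 0.06, 0, 0, 0]]]}}

```text
time: 46.7
tcp_pos: [0.4919, 0.1175, 0.0645]
eef_rot: [[0.012, 1.0, -0.0], [1.0, -0.012, -0.0], [-0.0, -0.0, -1.0]]
contact_force: [0.8, -1.2, -2.1]
opening: 0.452
finger_force: 30.0
```

>>> {"op": "servo_tool", "data": {"deltas": [[[0, 0, 0.01, 0, 0, 0], [0, 0, 0.02, 0, 0, 0], [0, 0, 0.03, 0, 0, 0], [0, 0, 0.03, 0, 0, 0]]]}}

```text
time: 47.1
tcp_pos: [0.4923, 0.1179, 0.0628]
eef_rot: [[0.012, 1.0, -0.0], [1.0, -0.012, 0.0], [0.0, -0.0, -1.0]]
contact_force: [-3.2, -0.2, 6.8]
opening: 0.45
finger_force: 30.0
```

>>> {"op": "servo_tool", "data": {"deltas": [[[0.02, 0, 0, 0, 0, 0], [0.04, 0, 0, 0, 0, 0], [0.06, 0, 0, 0, 0, 0], [0.06, 0, 0, 0, 0, 0]]]}}

```text
time: 47.5
tcp_pos: [0.4932, 0.1233, 0.0626]
eef_rot: [[0.012, 1.0, 0.002], [1.0, -0.012, -0.001], [-0.001, 0.002, -1.0]]
contact_force: [-1.3, -2.9, 5.4]
opening: 0.451
finger_force: 30.0
```

>>> {"op": "servo_tool", "data": {"deltas": [[[0.02, 0, 0, 0, 0, 0], [0.02, 0, 0, 0, 0, 0], [0.02, 0, 0, 0, 0, 0]]]}}

```text
time: 47.8
tcp_pos: [0.4933, 0.1251, 0.0626]
eef_rot: [[0.012, 1.0, 0.002], [1.0, -0.012, -0.001], [-0.001, 0.002, -1.0]]
contact_force: [0.7, -2.8, 5.3]
opening: 0.452
finger_force: 30.0
```

>>> {"op": "servo_tool", "data": {"deltas": [[[0.02, 0, 0, 0, 0, 0], [0.02, 0, 0, 0, 0, 0], [0.02, 0, 0, 0, 0, 0]]]}}

```text
time: 48.1
tcp_pos: [0.4932, 0.1252, 0.0626]
eef_rot: [[0.011, 1.0, 0.002], [1.0, -0.011, -0.004], [-0.004, 0.002, -1.0]]
contact_force: [-0.2, -11.1, 6.4]
opening: 0.451
finger_force: 30.0
```

>>> {"op": "servo_tool", "data": {"deltas": [[[-0.02, 0, 0, 0, 0, 0], [-0.02, 0, 0, 0, 0, 0], [-0.02, 0, 0, 0, 0, 0], [-0.02, 0, 0, 0, 0, 0], [-0.02, 0, 0, 0, 0, 0]]], "fingers": 60}}

```text
time: 48.6
tcp_pos: [0.4921, 0.1258, 0.0615]
eef_rot: [[0.012, 1.0, -0.0], [1.0, -0.012, 0.0], [0.0, -0.0, -1.0]]
contact_force: [1.0, 0.5, 0.4]
opening: 0.677
finger_force: 0.0
```

>>> {"op": "servo_tool", "data": {"deltas": [[[0, 0, -0.3, 0, 0, 0], [0, 0, -0.6, 0, 0, 0], [0, 0, -1, 0, 0, 0], [0, 0, -1, 0, 0, 0], [0, 0, -1, 0, 0, 0]]]}}

```text
time: 49.1
tcp_pos: [0.4931, 0.1259, 0.163]
eef_rot: [[0.012, 1.0, 0.003], [1.0, -0.012, 0.001], [0.001, 0.003, -1.0]]
contact_force: [0.9, 0.3, -0.2]
opening: 0.678
finger_force: 0.0
```

>>> {"op": "servo_tool", "data": {"deltas": [[[-0.5, 0, -0.2, 0, 0, -0.05], [-1, -0.2, -0.2, 0, 0, -0.1], [-1, -0.2, -0.2, 0, 0, -0.2], [-1, -0.2, -0.2, 0, 0, -0.3], [-1, -0.2, -0.2, 0, 0, -0.4], [-1, -0.2, -0.2, 0, 0, -0.5], [-1, -0.2, -0.2, 0, 0, -0.6], [-1, -0.2, -0.2, 0, 0, -0.65], [-1, -0.2, -0.2, 0, 0, -0.65], [-1, -0.2, -0.2, 0, 0, -0.65], [-1, -0.2, -0.2, 0, 0, -0.65], [-1, -0.2, -0.2, 0, 0, -0.65], [-1, -0.2, -0.2, 0, 0, -0.65], [-1, -0.2, -0.2, 0, 0, -0.65], [-1, -0.2, -0.2, 0, 0, -0.65], [-1, -0.2, -0.2, 0, 0, -0.65]]]}}

```text
time: 50.7
tcp_pos: [0.47, 0.0259, 0.1803]
eef_rot: [[-0.898, -0.44, -0.003], [-0.44, 0.898, 0.0], [0.002, 0.001, -1.0]]
contact_force: [0.6, -0.3, 0.0]
opening: 0.681
finger_force: 0.0
```

```bash
python3 -c "
from h import *
t=grab_frame('top');s=grab_frame('scene')
cv2.imwrite('pics/t7f.png',t[:,:,::-1]);cv2.imwrite('pics/s7f.png',s[:,:,::-1])
cv2.imwrite('pics/v7.png',np.vstack([cv2.resize(s[175:250,255:405],(600,300),interpolation=cv2.INTER_CUBIC),cv2.resize(t[250:325,210:360],(600,300),interpolation=cv2.INTER_CUBIC)])[:,:,::-1])
st=get_state();print(st['joints'],st['tcp_pos'])"
```

```text
[ 1.11005708e-01 -4.63264679e+00  1.19678119e+02  5.48442823e-04
  6.50395729e+01 -1.16069563e+02] [0.47046188 0.02581448 0.18089168]
```

View pics/v7.png

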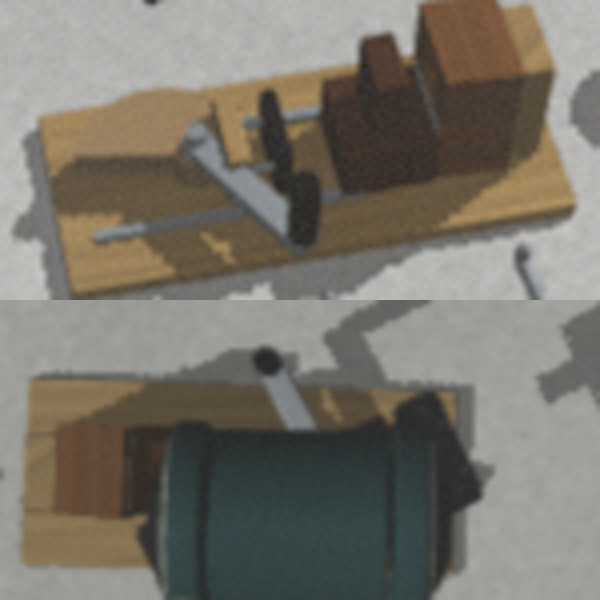

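The caul stands squarely against the stack. The knob is at (267,360) in the lower view, and the caul's back face is clear of the pad.

```bash
python3 - <<'E'
from h import *
np.set_printoptions(precision=4,suppress=True)
T=lambda l:np.array([(210+u/4,250+(v-300)/4) for u,v in l])-.375
S=lambda l:np.array([(255+u/4,175+v/4) for u,v in l])-.375
k1=ray('top',T([(267,360)]),.1)[0,:2];k2=ray('scene',S([(306,183)]),.1)[0,:2];print('knob',k1,k2)
k=(k1+k2)/2;a=np.radians(29.2);piv=k-.09*np.array([np.cos(a),np.sin(a)]);print('pivot',piv)
print('stack',ray('top',T([(57,470),(124,470)]),.102)[:,:2])
for w in(29.2,0,-30,-60,-71.6):
    r=np.radians(w);print(w,piv+.09*np.array([np.cos(r),np.sin(r)]))
plan([(k[0],k[1],.17,209.2),(k[0],k[1],.07,209.2)])
E
```

```text
knob [0.5672 0.0603] [0.5652 0.0589]
pivot [0.4876 0.0157]
stack [[0.493  0.1955]
 [0.4937 0.1519]]
29.2 [0.5662 0.0596]
0 [0.5776 0.0157]
-30 [ 0.5656 -0.0293]
-60 [ 0.5326 -0.0623]
-71.6 [ 0.516  -0.0697]
t 50.8 at [0.4705 0.0258 0.1809] F [ 0.3  0.7 -0.9] open 60.1
(np.float64(0.5661946911361175), np.float64(0.05956515800050076), 0.17, 209.2) d [-1.008 -0.12   0.107] r [ 0.    -0.    -0.017] k 2 [-0.504 -0.06   0.054]
(np.float64(0.5661946911361175), np.float64(0.05956515800050076), 0.07, 209.2) d [0. 0. 1.] r [0. 0. 0.] k 1 [0. 0. 1.]
```

>>> {"op": "servo_tool", "data": {"deltas": [[[-0.5, -0.06, 0, 0, 0, -0.017], [-1, -0.12, 0.1, 0, 0, -0.017], [-1, -0.12, 0.1, 0, 0, -0.017], [-1, -0.12, 0.1, 0, 0, -0.017], [-1, -0.12, 0.1, 0, 0, -0.017], [-1, -0.12, 0.1, 0, 0, -0.017]]]}}

```text
time: 51.4
tcp_pos: [0.565, 0.059, 0.1723]
eef_rot: [[-0.872, -0.49, 0.0], [-0.49, 0.872, -0.0], [-0.0, -0.0, -1.0]]
contact_force: [0.1, 0.0, -0.6]
opening: 0.681
finger_force: 0.0
```

```bash
python3 -c "
from h import *
plan([(.5662,.0596,.07,209.2)])"
```

```text
t 51.4 at [0.565  0.059  0.1723] F [ 0.1  0.  -0.6] open 60.0
(0.5662, 0.0596, 0.07, 209.2) d [-0.013 -0.     1.023] r [-0.     0.     0.001] k 2 [-0.006 -0.     0.511]
```

>>> {"op": "servo_tool", "data": {"deltas": [[[-0.01, 0, 0.3, 0, 0, 0], [-0.01, 0, 0.6, 0, 0, 0], [-0.01, 0, 0.9, 0, 0, 0], [-0.01, 0, 1, 0, 0, 0], [-0.01, 0, 1, 0, 0, 0], [-0.01, 0, 1, 0, 0, 0]]]}}

```text
time: 52.0
tcp_pos: [0.5676, 0.0597, 0.0733]
eef_rot: [[-0.872, -0.49, 0.002], [-0.49, 0.872, 0.0], [-0.002, -0.001, -1.0]]
contact_force: [-0.2, 0.5, -0.7]
opening: 0.68
finger_force: 0.0
```

>>> {"op": "servo_tool", "data": {"deltas": [[[0, 0, 0, 0, 0, 0], [0, 0, 0, 0, 0, 0], [0, 0, 0, 0, 0, 0], [0, 0, 0, 0, 0, 0], [0, 0, 0, 0, 0, 0], [0, 0, 0, 0, 0, 0]]], "fingers": 21}}

```text
time: 52.6
tcp_pos: [0.5668, 0.0598, 0.0717]
eef_rot: [[-0.872, -0.49, -0.0], [-0.49, 0.872, -0.0], [0.0, 0.0, -1.0]]
contact_force: [-0.5, 0.8, 0.2]
opening: 0.239
finger_force: 0.0
```

>>> {"op": "servo_tool", "data": {"deltas": [[[0, -0.05, 0, 0, 0, 0.017], [0.005, -0.094, 0, 0, 0, 0.033], [0.01, -0.14, 0, 0, 0, 0.05], [0.02, -0.187, 0, 0, 0, 0.067], [0.03, -0.23, 0, 0, 0, 0.083], [0.044, -0.278, 0, 0, 0, 0.1], [0.06, -0.32, 0, 0, 0, 0.117], [0.078, -0.366, 0, 0, 0, 0.133], [0.078, -0.366, 0, 0, 0, 0.133]]]}}

```text
time: 53.5
tcp_pos: [0.5776, 0.0243, 0.0716]
eef_rot: [[-0.996, -0.094, -0.001], [-0.094, 0.996, 0.001], [0.001, 0.001, -1.0]]
contact_force: [-1.0, 1.5, 0.6]
opening: 0.238
finger_force: 0.8
```

>>> {"op": "servo_tool", "data": {"deltas": [[[0, -0.05, 0, 0, 0, 0.017], [0.005, -0.094, 0, 0, 0, 0.033], [0.01, -0.14, 0, 0, 0, 0.05], [0.02, -0.187, 0, 0, 0, 0.067], [0.03, -0.23, 0, 0, 0, 0.083], [0.044, -0.278, 0, 0, 0, 0.1], [0.06, -0.32, 0, 0, 0, 0.117], [0.078, -0.366, 0, 0, 0, 0.133], [0.078, -0.366, 0, 0, 0, 0.133]]]}}

```text
time: 54.4
tcp_pos: [0.5733, -0.0129, 0.0715]
eef_rot: [[-0.948, 0.317, -0.001], [0.317, 0.948, 0.0], [0.001, 0.0, -1.0]]
contact_force: [0.1, 0.7, -0.0]
opening: 0.237
finger_force: 0.6
```

```bash
python3 -c "
from h import *
s=get_state();p=np.array(s['tcp_pos'][:2])-[.4876,.0157];print(np.degrees(np.arctan2(p[1],p[0])),np.hypot(*p))
plan([])"
```

```text
-18.470315245632573 0.09035431335708932
t 54.4 at [ 0.5733 -0.0129  0.0715] F [ 0.1  0.7 -0. ] open 20.9
```

>>> {"op": "servo_tool", "data": {"deltas": [[[0, -0.05, 0, 0, 0, 0.017], [0.005, -0.094, 0, 0, 0, 0.033], [0.01, -0.14, 0, 0, 0, 0.05], [0.02, -0.187, 0, 0, 0, 0.067], [0.03, -0.23, 0, 0, 0, 0.083], [0.044, -0.278, 0, 0, 0, 0.1], [0.06, -0.32, 0, 0, 0, 0.117], [0.078, -0.366, 0, 0, 0, 0.133], [0.078, -0.366, 0, 0, 0, 0.133]]]}}

```text
time: 55.3
tcp_pos: [0.5546, -0.0452, 0.0716]
eef_rot: [[-0.739, 0.674, 0.0], [0.674, 0.739, -0.0], [-0.0, 0.0, -1.0]]
contact_force: [0.7, 0.8, 0.3]
opening: 0.238
finger_force: 0.3
```

>>> {"op": "servo_tool", "data": {"deltas": [[[0, -0.02, 0, 0, 0, 0.008], [0, -0.05, 0, 0, 0, 0.017], [0.003, -0.07, 0, 0, 0, 0.025], [0.005, -0.094, 0, 0, 0, 0.033], [0.007, -0.12, 0, 0, 0, 0.042], [0.01, -0.14, 0, 0, 0, 0.05], [0.015, -0.165, 0, 0, 0, 0.058], [0.02, -0.187, 0, 0, 0, 0.067], [0.025, -0.21, 0, 0, 0, 0.075], [0.03, -0.23, 0, 0, 0, 0.083], [0.037, -0.255, 0, 0, 0, 0.092], [0.044, -0.278, 0, 0, 0, 0.1], [0.044, -0.278, 0, 0, 0, 0.1], [0.044, -0.278, 0, 0, 0, 0.1]]]}}

```text
time: 56.7
tcp_pos: [0.5325, -0.0633, 0.0718]
eef_rot: [[-0.493, 0.87, -0.0], [0.87, 0.493, -0.001], [-0.001, -0.001, -1.0]]
contact_force: [1.2, 2.2, -0.6]
opening: 0.239
finger_force: 0.7
```

```bash
python3 -c "
from h import *
s=get_state();p=np.array(s['tcp_pos'][:2])-[.4876,.0157];print(np.degrees(np.arctan2(p[1],p[0])),np.hypot(*p))
plan([])
s=grab_frame('scene');cv2.imwrite('pics/s8.png',cv2.resize(s[165:265,240:410],None,fx=4.5,fy=4.5,interpolation=cv2.INTER_CUBIC)[:,:,::-1])"
```

```text
-60.39812170610112 0.09086735974778885
t 56.7 at [ 0.5325 -0.0633  0.0718] F [ 1.2  2.2 -0.6] open 21.1
```

View pics/s8.png

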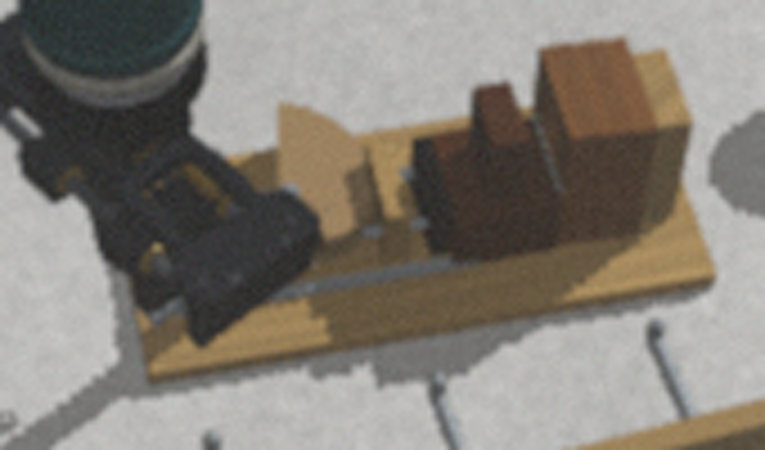

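The black pad now bears on the caul at (430,190). One more small turn.

>>> {"op": "servo_tool", "data": {"deltas": [[[0, -0.02, 0, 0, 0, 0.006], [0, -0.04, 0, 0, 0, 0.012], [0.002, -0.06, 0, 0, 0, 0.018], [0.004, -0.08, 0, 0, 0, 0.024], [0.005, -0.095, 0, 0, 0, 0.033], [0.007, -0.11, 0, 0, 0, 0.039], [0.007, -0.11, 0, 0, 0, 0.039], [0.007, -0.11, 0, 0, 0, 0.039], [0.007, -0.11, 0, 0, 0, 0.039]]]}}

```text
time: 57.65
tcp_pos: [0.5227, -0.0679, 0.0718]
eef_rot: [[-0.383, 0.924, -0.0], [0.924, 0.383, -0.0], [-0.0, -0.0, -1.0]]
contact_force: [3.6, 0.8, -0.3]
opening: 0.239
finger_force: 1.5
```

>>> {"op": "servo_tool", "data": {"deltas": [[[0, 0.015, 0, 0, 0, 0], [0, 0.015, 0, 0, 0, 0], [0, 0.015, 0, 0, 0, 0], [0, 0.015, 0, 0, 0, 0], [0, 0.015, 0, 0, 0, 0]]], "fingers": 50}}

```text
time: 58.15
tcp_pos: [0.5238, -0.0671, 0.0716]
eef_rot: [[-0.383, 0.924, -0.001], [0.924, 0.383, -0.0], [0.0, -0.0, -1.0]]
contact_force: [-0.3, 0.2, 0.6]
opening: 0.561
finger_force: 0.0
```

>>> {"op": "servo_tool", "data": {"deltas": [[[0, 0, -0.3, 0, 0, 0], [0, 0, -0.7, 0, 0, 0], [0, 0, -1, 0, 0, 0], [0, 0, -1, 0, 0, 0]]]}}

```text
time: 58.55
tcp_pos: [0.5276, -0.0677, 0.1772]
eef_rot: [[-0.383, 0.924, 0.009], [0.924, 0.383, -0.002], [-0.005, 0.008, -1.0]]
contact_force: [0.1, -0.6, 0.6]
opening: 0.565
finger_force: 0.0
```

>>> {"op": "servo_tool", "data": {"deltas": [[[0.5, 0.5, -0.5, 0, 0, 0], [0.5, 1, -0.5, 0, 0, 0], [0.5, 1, -0.5, 0, 0, 0], [0.5, 1, -0.5, 0, 0, 0]]]}}

```text
time: 58.95
tcp_pos: [0.5998, 0.0195, 0.2222]
eef_rot: [[-0.385, 0.923, 0.002], [0.923, 0.385, 0.001], [-0.0, 0.002, -1.0]]
contact_force: [-0.4, -0.5, -0.4]
opening: 0.563
finger_force: 0.0
```

```bash
python3 -c "
from h import *
t=grab_frame('top');s=grab_frame('scene')
cv2.imwrite('pics/v9.png',np.vstack([cv2.resize(s[175:250,255:405],(600,300),interpolation=cv2.INTER_CUBIC),cv2.resize(t[250:325,210:360],(600,300),interpolation=cv2.INTER_CUBIC)])[:,:,::-1])"
```

```text
(no output)
```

View pics/v9.png

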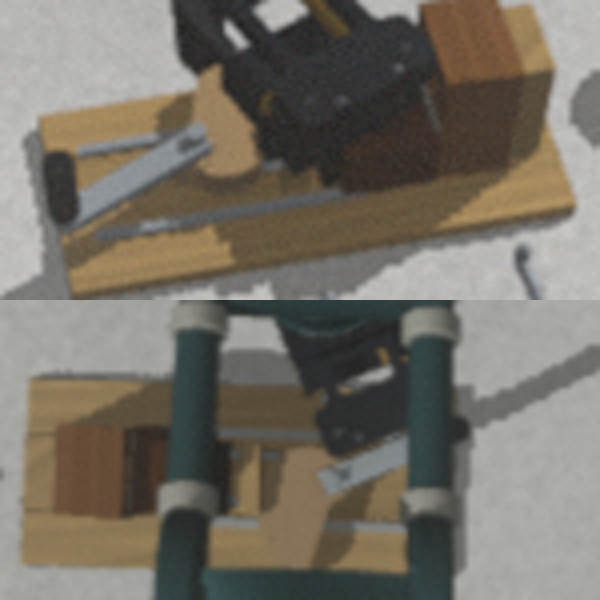

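```bash
python3 - <<'E'
from h import *
for n,p in(('scene',(255+62/4-.375,175+160/4-.375)),('top',(210+459/4-.375,250+131/4-.375))):
    k=ray(n,[p],.1)[0,:2];d=k-[.4876,.0157];a=np.degrees(np.arctan2(d[1],d[0]));c=np.radians(29.2-a);print(n,k,np.hypot(*d),a,'cam',c,'pad mm',20*c-28)
E
```

```text
scene [ 0.52149885 -0.06556788] 0.0880545309664177 -67.35776943526055 cam 1.6852509950268424 pad mm 5.705019900536847
top [ 0.52271565 -0.06649136] 0.08937857282411299 -66.86576166213229 cam 1.6766638394403488 pad mm 5.5332767888069725
```

```bash
python3 -c "
from cell import *
print(finish_job())"
```

```text
the job is handed in; nothing more can be done
None
```

I handed the job in at about 59 s: three picture blocks and the pressing block stand square against the fixed jaw, and the knob position in the last pictures puts the pad at about 5.6 mm in (no verdict was returned).

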